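# Ratchet a dish lift up to its gauge and wedge it fast

## Task

Pump the lever of the small dish lift back and forth until the platform, with the pot standing on it, has come up as nearly level with the gauge pointer as the notches allow. Then push the thumb wedge under the platform along its slot, firmly, until it jams the column and stays jammed. Raise the platform only with the lever, keep the pot on it, and leave the pointer and the things around the lift alone.

Things in the scene. Friction and masses are not known exactly. Their poses are not given: they have to be found in the camera images.
- lift: Fixed frame of the dish lift: dark steel foot 200 (x) x 250 (y) x 12 mm, a small tower in its middle, at its -y side a grey gear housing and the ratchet wheel. Origin: centre of the foot's underside; +x points away from the robot, +y left, z up; turned 0.25 to 0.65 rad to the left, placed anew each time. All offsets below are in this frame.
- stage: 30 mm square column under an aluminium platform 180 x 180 x 10 mm (x and y +-90 mm). Origin: on the lift's origin when fully down (every start: platform underside 125, top 135 mm up), then above it by the rise. Rises straight up, 6.0 mm for each notch of the wheel; a holding pawl keeps it up, it cannot be let down. Not to be lifted by hand.
- platform_edge (a point): Mid-thickness of the platform's left (+y) rim, at x 30, y 90 mm; 130 mm up at the start. Rises with the platform; to be brought level with pointer_tip.
- pointer_tip (a point): Tip of a flat steel pointer, 10 mm wide, 3 mm thick, that looks in -y from a black collar on a 10 mm post (x 30, y 112 mm, 227 mm tall) and ends 4 mm from the platform's left rim. It stands 22 to 44 mm above platform_edge at the start: 4 to 7 notches. Leave it where it is.
- lever (a joint): Ratchet lever, rad. 0: raised to its stop, 52 deg above level, handle towards the robot; grows as pressed down, to the stop at 1.047. Starts at 0.2 to 0.9; stays where left; 2 to 5 N. Only pressing down lifts. From the upper stop the pawl bites at 0.09, has given one notch by 0.51, a second by 0.91; turned back earlier, the platform sinks to the last notch.
- lever_grip (a point): Middle of the lever's handle: round grey bar, 14 mm thick, 60 mm long, along the lift's y axis; the lever arm meets its +y end, 30 mm away. It is at lever_hinge + 150 mm x (-cos a, 0, sin a), a = 0.908 - lever. A swing up to the upper stop (past 0.06 at least) and down to the lower stop gives two notches; up to the stop and down to 0.6 gives one. (Held past a notch, the platform stands up to 5 mm too high.)
- lever_hinge (a point): Point on the lever's hinge axis (parallel to the lift's y axis) abreast of lever_grip: x 0, y -148, z 75 mm in the lift's frame.
- wedge: The steel thumb wedge in its slotted block in front of the column. This origin only moves along with it: handle the wedge at wedge_tab. Friction 2 N. It jams against the column after 16 to 41 mm of travel, each time elsewhere, as the block was set: this can only be felt. Pushed with 12 N or more it stays jammed; 40 N does no harm.
- wedge_tab (a point): In the wedge's tab, a plate 10 (y) x 20 (z) mm, 75 mm up, that sticks out towards the robot; its end is 10 mm nearer (-x) than this point, the block's face 38 mm beyond (+x). The end lies 2 mm inside the rim of the platform above: reach it with a tilted tool. At the start y is 30 to 35 mm; pushed in -y it jams (moving 0.167 in +x for 1 in -y).
- sauce_pot: Small white plastic pot with a lid, 67 mm across, 55 mm tall, standing loose on the middle of the platform; origin: centre of its underside. To stay there.
- tape_roll: Bystander: a roll of black tape, 62 mm across, 19 mm tall, lying on the table in front of the lift. Leave alone.
- tweezers: Bystander: long steel tweezers, 161 mm long, 8 mm high, lying on the table at the right of the lift. Leave alone.
- spice_jar: Bystander: a spice jar, 42 mm across, 106 mm tall, standing on the table at the left of the lift. Leave alone.
There are look-alikes about, which are no part of the job. There is more than one size of the sauce_pot; the job needs the smallest.

How it is judged:
On the way, in this order (a step that is already met when the one before it is completed fails the run):
1. the platform has been pumped up level with the pointer, within 5 mm, and stays there (z of platform_edge in the frame of pointer_tip between -0.005 and 0.005 m), for 0.3 s.
2. the wedge jams the column (contact force between wedge and stage above 6 N), for 0.2 s.
At the end, for the whole second after the job is handed in: The platform's rim is level with the pointer tip within 5 mm, the wedge, let go, still presses on the column with more than 6 N, and the pot stands upright at rest on the platform within 35 mm of its middle (all of step 1 and contact force between wedge and stage above 6 N and horizontal distance between sauce_pot and stage below 0.035 m and angle between sauce_pot's own z axis and vertical below 0.1 rad and linear speed of sauce_pot below 0.02 m/s); the robot touches nothing.
It fails at once if the platform is lifted or pressed directly with the robot (more than 6 N) (contact force between any of the fingers, the arm and stage above 6 N).
It fails at once if the pot slides more than 35 mm off the middle of the platform or tips (horizontal distance between sauce_pot and stage above 0.035 m or angle between sauce_pot's own z axis and vertical above 0.3 rad).
It fails at once if the pointer is moved more than 4 mm (distance of pointer_tip from where it was at the start of the episode above 0.004 m).
It fails at once if a bystander is moved more than 30 mm (distance of any of tape_roll, tweezers, spice_jar from where it was at the start of the episode above 0.03 m).
It also fails if it takes over 72 s, if anything falls off the work surface, if the arm or the gripper's body presses on something with over 40 N, if the wrist force passes 120 N, or if a joint passes its speed limit or range.

## Robot

A 6-joint arm with a two-finger parallel gripper is mounted at the origin on a cart in front of the work surface, level with it; the furniture and walls round the work are solid. World frame = base frame: x ahead of the robot, y to its left, z up, the work surface at z = 0. Lengths are in m, angles in rad, forces in N, time in s.
With the tool pointing down it reaches from about 0.375 to 0.9 m from the base axis. Payload 3.1 kg.
Tool frame: the origin (TCP) lies at the very end of the fingers, on their centre line; the grasp point (between the pads) lies 19 mm behind it; x points along the fingers, y is the direction in which the jaws open and shut, and the axes are right-handed (so a half turn about x gives the same grasp; the last joint's range is limited). The gripper opens to 85 mm and grips with 20 to 120 N. Pads are 22 mm wide; open, the fingers measure 114 mm over their backs; the gripper's body (76 mm by 85 mm) begins 54 mm behind the grasp point. The pads swing forward as they close: fully open they stand 13 mm farther back than shut.
Start: joints at [1.103, 0.527, 1.433, -0, 1.181, -0.178], TCP at [0.178, 0.599, 0.231] pointing down, gripper open.
Joint ranges: [-3.08, 3.08], [-0.75, 2.2], [0.22, 2.44], [-1.43, 4.57], [0, 2.65], [-2.85, 2.85]. Speed limits (rad/s): [2.79, 2.79, 3.14, 3.14, 3.14, 3.14].

## Interface

Orientations are given as a unit quaternion [x, y, z, w].
In Python, from station import manip gives the robot as it stands.
- The arm moves only by the shell command python3 -m jog 'ROWS' [FORCE]. ROWS is a JSON object of lists of equal length, an entry for each row: "linear": the shift along the tool's x, y, z in cm, a list of three; "twist": the turn about the tool's x in rad; "claw": the opening, from -1 (shut) to 1 (fully open). A call has 1 to 20 rows; each row is the pose to reach, as a shift and turn from the pose commanded when the call began, along the tool's axes at that moment; what a row does not reach only later rows make up. A row lasts 1/12 s, in which the tool goes at most 41.7 mm and 7.16 degrees, less where a joint would pass 70% of its speed; a pose out of reach is approached as far as the arm can. A call with a gripper value outside its range is refused whole. The fingers move at their own pace and stop on an object; FORCE is the grip in N (left out, the last holds). Time passes only in rows, so rows that repeat a pose let the fingers close. It gives the time, the measured TCP pose, the force and the opening at its end, in the units of the state.
- manip.sense(): the state, without advancing time (a new reading comes with each control period).
- manip.snapshot(name): name is "scene" or "top" or "wrist"; returns a dict with "pixels" (384x512x3 uint8, red, green, blue), "camera_matrix" (3x3 intrinsics, pixels), "R" (3x3) and "t" (3): a world point X has camera coordinates R X + t. Camera axes: x right, y down, z forward; pixel columns grow to the right and rows downward; lengths in m; the calibration is good to about 2 mm. A picture is of the moment at which its call begins. There is no depth.
- manip.sign_off(): hands the job in, once; it reports no verdict.
The state is a dict: "t": time; "q": joint angles; "qd": joint speeds; "tau": joint torques, N m; "tcp_pos": TCP position; "tool_rot": TCP orientation; "force": force on the tool from outside, world axes, zero at the start; "ft_torque": the same for the moment, N m; "finger_gap": opening from 0.0 (shut) to 1.0 (fully open).
Only numpy, scipy, OpenCV 4.12 (cv2) and the standard library are available. Lean on these libraries where they do the work, as an engineer would, in place of code of your own. Each camera call takes 0.05 s, during which the arm holds its last target.

## Working session

There is one attempt and no reset: what is moved stays moved. The work goes in short steps, Python scripts to look and compute and a shell command to move; the robot and the scene stay as the last step left them, time stands still between calls to the robot, and variables do not carry over. Pictures are saved under pics/ and viewed, and the job is handed in when it is done.

```bash
ls; mkdir -p pics
python3 - <<'E'
from station import manip
import cv2
for n in ("scene","top","wrist"):
    s=manip.snapshot(n); cv2.imwrite(f"pics/{n}0.png",s["pixels"][:,:,::-1])
    print(n,s["camera_matrix"],s["R"],s["t"])
print(manip.sense())
E
```

```text
pics
scene [[393.30712447   0.         251.81917987]
 [  0.         393.30712447 185.80095795]
 [  0.           0.           1.        ]] [[ 0.88535373  0.46487985 -0.00595799]
 [ 0.39158671 -0.7525541  -0.5294546 ]
 [-0.25061648  0.46642153 -0.84831735]] [-0.61287205  0.03553126  1.14422496]
top [[418.33313074   0.         255.7447395 ]
 [  0.         418.33313074 192.03187516]
 [  0.           0.           1.        ]] [[ 0.02834688 -0.99959637 -0.00188217]
 [-0.99620615 -0.02809565 -0.08236465]
 [ 0.08227852  0.00420981 -0.99660048]] [0.24167495 0.59854056 1.20326151]
wrist [[328.04689045   0.         253.55504905]
 [  0.         328.04689045 189.48301561]
 [  0.           0.           1.        ]] [[ 0.28446101  0.9586852  -0.00214882]
 [ 0.9189966  -0.27204497  0.28537132]
 [ 0.27299668 -0.08315177 -0.95841463]] [-0.62328891 -0.03603961  0.37938662]
{'t': 0.15, 'q': array([ 1.10350871e+00,  5.28271426e-01,  1.43360881e+00,  7.42679599e-06,
        1.18142496e+00, -1.78508819e-01]), 'qd': array([ 0.00172342, -0.00250733, -0.00414201,  0.00107686,  0.00086056,
       -0.00034335]), 'tau': array([ 4.37003973e-04, -4.42741942e+01, -1.78276724e+01, -2.07303387e-04,
        5.62094399e-03, -1.89858855e-05]), 'tcp_pos': array([0.17770945, 0.59862377, 0.23054662]), 'tool_rot': array([ 0.10117186,  0.69994262, -0.1023187 ,  0.69955376]), 'force': array([ 0.24629092, -0.49546932, -0.83972903]), 'ft_torque': array([-0.04760846, -0.00111066, -0.03694095]), 'finger_gap': 1.0001892787332691}
```

View pics/scene0.png

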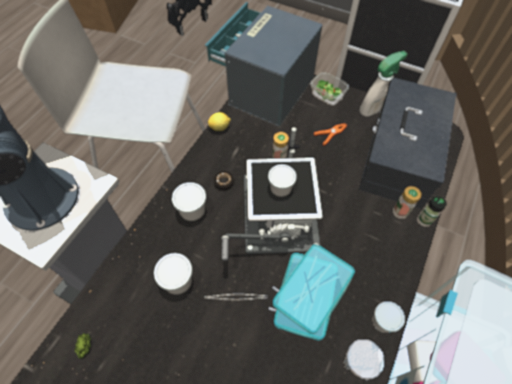

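View pics/top0.png

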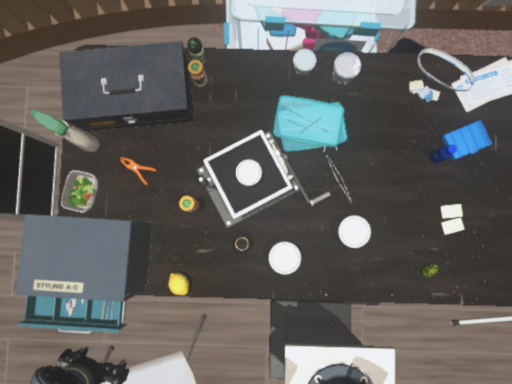

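View pics/wrist0.png

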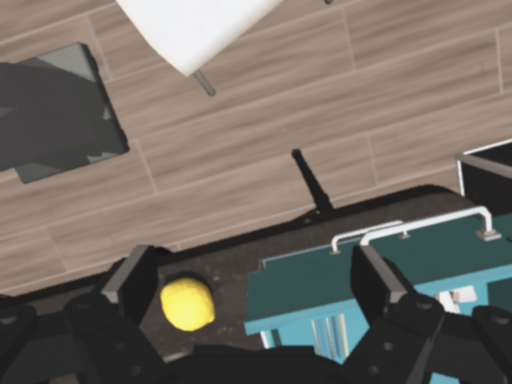

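```bash
cat > h.py <<'E'
import numpy as np, cv2
from station import manip
def snap(n,name=None):
    s=manip.snapshot(n)
    if name: cv2.imwrite(f"pics/{name}.png",s["pixels"][:,:,::-1])
    return s
def crop(s,u0,u1,v0,v1,k,name):
    im=s["pixels"][v0:v1,u0:u1,::-1]
    im=cv2.resize(im,None,fx=k,fy=k,interpolation=cv2.INTER_CUBIC)
    for u in range((u0+9)//10*10,u1,10): cv2.putText(im,str(u) if u%20==0 else "|",((u-u0)*k,10),0,.35,(0,255,255),1)
    for v in range((v0+9)//10*10,v1,10): cv2.putText(im,str(v),(0,(v-v0)*k+4),0,.35,(0,255,255),1)
    cv2.imwrite(f"pics/{name}.png",im)
def proj(s,X):
    X=np.atleast_2d(X); c=X@np.array(s["R"]).T+s["t"]; p=c@np.array(s["camera_matrix"]).T
    return p[:,:2]/p[:,2:]
def atz(s,u,v,z):
    R=np.array(s["R"]);K=np.array(s["camera_matrix"])
    C=-R.T@s["t"]; d=R.T@np.linalg.solve(K,[u,v,1]); return C+d*(z-C[2])/d[2]
E
python3 - <<'E'
from h import *
s=snap("scene"); crop(s,210,340,120,280,5 and 4,"sc1")
t=snap("top"); crop(t,180,360,110,260,4,"tc1")
E
```

```text
(no output)
```

View pics/sc1.png

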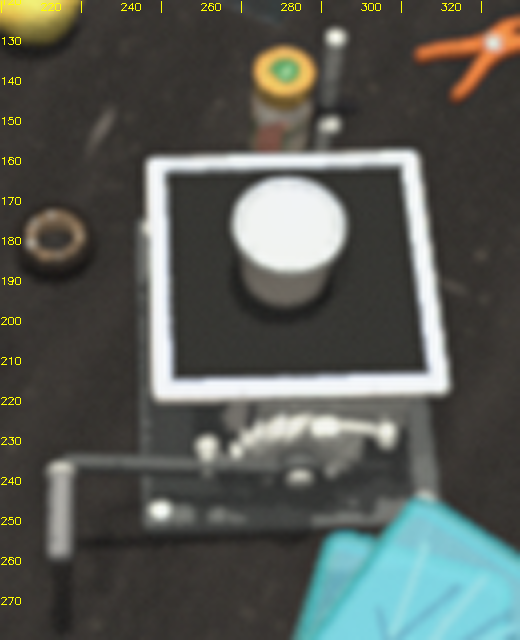

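View pics/tc1.png

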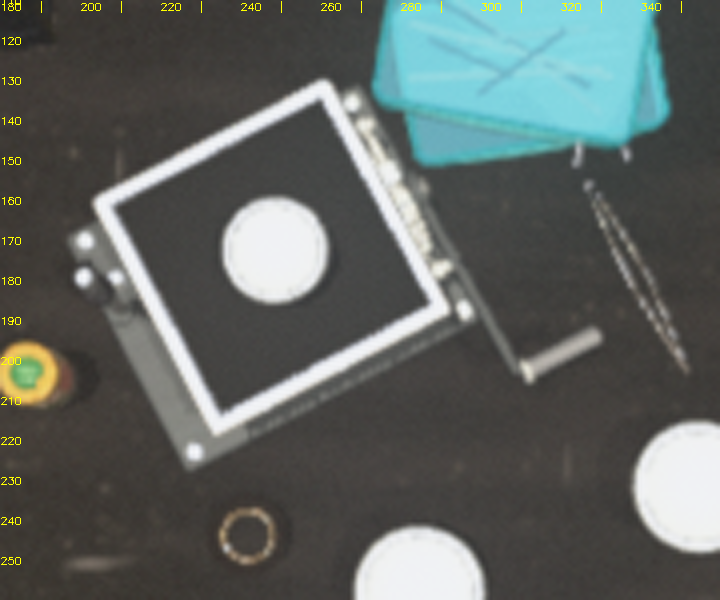

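```bash
cat >> h.py <<'E'
from scipy.optimize import least_squares
def T(p,P):
    P=np.atleast_2d(np.array(P,float)); c,s_=np.cos(p[2]),np.sin(p[2])
    return np.c_[p[0]+c*P[:,0]-s_*P[:,1],p[1]+s_*P[:,0]+c*P[:,1],P[:,2]]
E
python3 - <<'E'
from h import *
s=snap("scene");t=snap("top")
cor=np.array([[.09,.09,.135],[.09,-.09,.135],[-.09,-.09,.135],[-.09,.09,.135]])
tp=np.array([[203.8,160.8],[261.2,130.5],[292.5,188],[233.8,218]]) # top: left corner=?
# scene: order +x+y, +x-y, -x-y,-x+y
sp=np.array([[246.8,159.5],[314,158],[322.5,218],[248.8,220.5]])
p0=atz(t,247.5,173.5,.135)
print(p0)
best=None
for sh in range(4):
  f=lambda p:np.r_[(proj(t,T(p,cor))-tp).ravel(),(proj(s,T(p,cor))-np.roll(sp,sh,0)).ravel()]
  r=least_squares(f,[p0[0],p0[1],.48])
  if best is None or r.cost<best.cost: best=r
  print(sh,r.x,r.cost)
p=best.x; print(best.fun.reshape(-1,2).round(1))
def lev(q,dy):
    a=.908-q; return T(p,[[-.15*np.cos(a),-.148+dy,.075+.15*np.sin(a)]])
hp=[(t,[311.3,203],.03),(t,[329.5,193.8],-.03),(s,[225,235.5],.03),(s,[225,259.3],-.03)]
r=least_squares(lambda q:np.concatenate([(proj(c,lev(q[0],d))-m).ravel() for c,m,d in hp]),[.5])
print("lever",r.x,r.fun.round(1))
for z in (.152,.16,.174): print(z,proj(s,T(p,[[.03,.094,z],[.03,.112,z]])).round(1).tolist(),proj(t,T(p,[[.03,.094,z],[.03,.112,z]])).round(1).tolist())
print(proj(s,T(p,[[.03,.112,.227]])),proj(t,T(p,[[.03,.112,.227]])))
crop(s,275,315,115,175,10,"sc2"); crop(t,190,240,150,210,10,"tc2")
E
```

```text
[0.63160547 0.28154904 0.135     ]
0 [0.63421409 0.28206818 1.29693702] 5114.145814341266
1 [0.62738186 0.29066955 0.47992755] 17238.227307333746
2 [ 0.63138317  0.28017021 -0.26805759] 5097.5025190435645
3 [0.63345997 0.27942483 0.51470301] 10.544658272626485
[[-0.7 -1.8]
 [ 1.  -2.3]
 [ 1.3 -1.3]
 [ 0.3  0.3]
 [-0.7 -1.1]
 [-0.7 -1.1]
 [-1.1 -1.3]
 [-0.9 -0.7]]
lever [0.74472702] [ 0.3 -1.2  1.2 -2.2 -0.4  1.2 -0.6  0.5]
0.152 [[291.3, 152.5], [290.7, 147.1]] [[211.4, 178.6], [205.3, 181.7]]
0.16 [[291.5, 150.7], [290.9, 145.2]] [[211.0, 178.2], [204.9, 181.4]]
0.174 [[291.9, 147.4], [291.4, 141.9]] [[210.5, 177.6], [204.3, 180.8]]
[[293.03703364 128.68665842]] [[201.58569345 178.48390011]]
```

View pics/sc2.png

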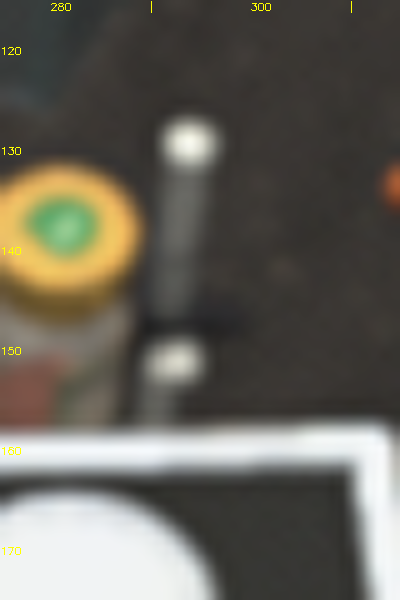

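View pics/tc2.png

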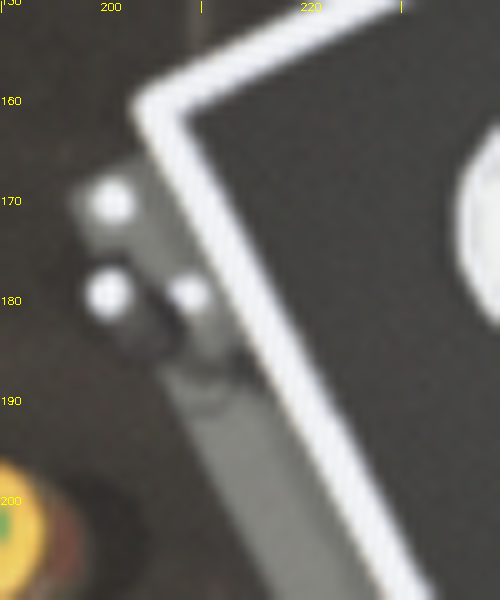

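```bash
cat >> h.py <<'E'
from scipy.spatial.transform import Rotation as Ro
P=np.array([0.6335,0.2795,0.5147])
def grip_pt(q,dy=0,p=P):
    a=.908-q; return T(p,[[-.15*np.cos(a),-.148+dy,.075+.15*np.sin(a)]])[0]
def st():
    s=manip.sense(); R=Ro.from_quat(s["tool_rot"]).as_matrix(); return s,R
def to_tool(d): # world displacement m -> tool cm
    return (st()[1].T@np.array(d)*100).round(2)
E
python3 - <<'E'
from h import *
s,R=st(); print(R.round(3))
lx=np.array([np.cos(P[2]),np.sin(P[2]),0])
yl=R.T@lx; print("lift x in tool",yl, "twist", np.arctan2(yl[2],yl[1]))
g=grip_pt(.745); print(g)
tgt=np.array([g[0],g[1],.25]); print(to_tool(tgt-s["tcp_pos"]), to_tool([0,0,-1]))
E
```

```text
[[-0.     0.285  0.959]
 [-0.     0.959 -0.285]
 [-1.    -0.001 -0.   ]]
lift x in tool [-4.61138269e-04  7.19789731e-01  6.94191999e-01] twist 0.7672968429508269
[0.57752111 0.07781253 0.09934188]
[ -1.88 -38.58  53.15] [1.e+02 5.e-02 1.e-02]
```

```bash
python3 -m jog '{"linear":[[-2,-38.6,53.1],[-2,-38.6,53.1],[-2,-38.6,53.1],[-2,-38.6,53.1],[-2,-38.6,53.1],[-2,-38.6,53.1],[-2,-38.6,53.1],[-2,-38.6,53.1],[-2,-38.6,53.1],[-2,-38.6,53.1],[-2,-38.6,53.1],[-2,-38.6,53.1],[-2,-38.6,53.1],[-2,-38.6,53.1],[-2,-38.6,53.1],[-2,-38.6,53.1],[-2,-38.6,53.1],[-2,-38.6,53.1]],"twist":[0.767,0.767,0.767,0.767,0.767,0.767,0.767,0.767,0.767,0.767,0.767,0.767,0.767,0.767,0.767,0.767,0.767,0.767],"claw":[1,1,1,1,1,1,1,1,1,1,1,1,1,1,1,1,1,1]}'
python3 - <<'E'
from h import *
s,R=st(); print(s["tcp_pos"],s["q"].round(3)); print(R.round(3))
w=snap("wrist","w1"); print(proj(w,[grip_pt(.745,.03),grip_pt(.745),grip_pt(.745,-.03)]))
print(w["t"], w["R"])
E
```

```text
t: 1.85
tcp_pos: [0.578, 0.0761, 0.2511]
tool_rot: [0.357, 0.61, -0.357, 0.61]
force: [-0.2, -0.1, 0.8]
finger_gap: 1.0
[0.57803518 0.07612656 0.25108603] [-0.061  0.448  1.518  0.     1.175 -0.572]
[[ 0.     0.872  0.49 ]
 [ 0.     0.49  -0.872]
 [-1.     0.    -0.   ]]
[[255.21281277 139.95321262]
 [255.25812097 172.58728414]
 [255.30092891 203.4205036 ]]
[-0.54007604 -0.24995909  0.33563348] [[ 8.71831956e-01  4.89805014e-01  2.98033818e-04]
 [ 4.69323346e-01 -8.35549272e-01  2.85644905e-01]
 [ 1.40159329e-01 -2.48894482e-01 -9.58335484e-01]]
```

View pics/w1.png

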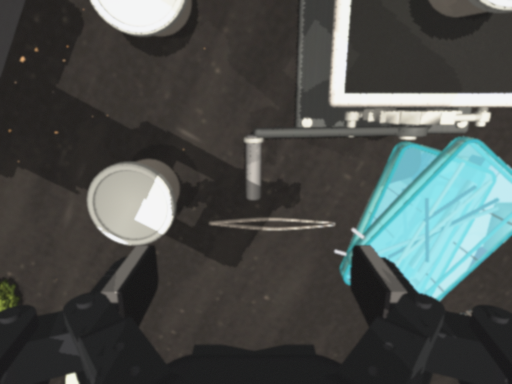

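```bash
python3 -m jog '{"linear":[[4,0,0],[8,0,0],[12,0,0],[14.5,0,0],[17.5,0,0],[17.5,0,0],[17.5,0,0],[17.5,0,0]],"twist":[0,0,0,0,0,0,0,0],"claw":[0,-0.1,-0.1,-0.1,-0.1,-0.1,-0.1,-0.1]}' 40
python3 - <<'E'
from h import *
w=snap("wrist","w2"); 
s=snap("scene"); crop(s,200,330,140,280,5 and 4,"sc3")
E
```

```text
t: 2.57
tcp_pos: [0.5775, 0.0788, 0.0777]
tool_rot: [0.356, 0.611, -0.355, 0.612]
force: [-0.6, 0.5, 0.1]
finger_gap: 0.449
```

View pics/w2.png

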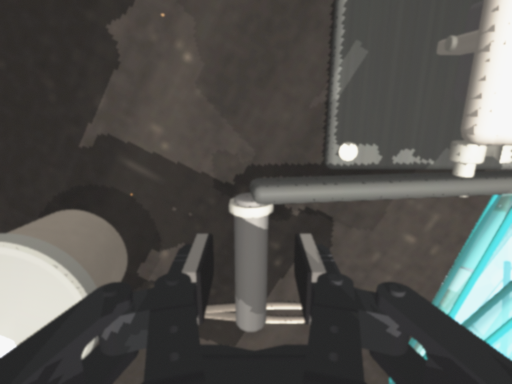

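View pics/sc3.png

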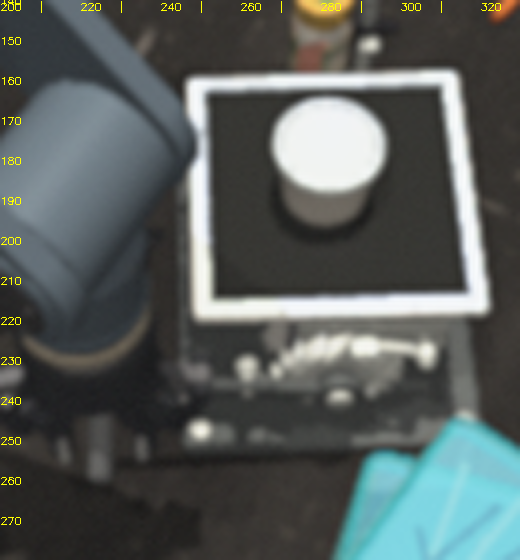

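```bash
python3 -m jog '{"linear":[[0,0,0],[0,0,0],[0,0,0],[0,0,0],[0,0,0],[0,0,0]],"twist":[0,0,0,0,0,0],"claw":[-1,-1,-1,-1,-1,-1]}' 40
python3 - <<'E'
from h import *
w=snap("wrist","w3"); s=manip.sense(); print(s["force"],s["tcp_pos"])
E
```

```text
t: 3.17
tcp_pos: [0.5767, 0.0773, 0.0765]
tool_rot: [0.356, 0.611, -0.356, 0.611]
force: [-1.7, -4.0, 1.2]
finger_gap: 0.145
[-1.92166189 -4.11681251  2.20706793] [0.57668929 0.07729021 0.07641398]
```

View pics/w3.png

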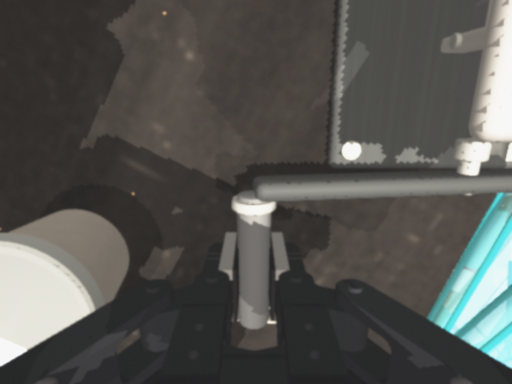

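```bash
python3 -m jog '{"linear":[[-1.06,0.2,0],[-2.12,0.51,0],[-3.16,0.9,0],[-4.2,1.35,0],[-5.2,1.9,0],[-6.14,2.49,0],[-7.0,3.2,0],[-7.88,3.9,0],[-8.6,4.7,0],[-9.2,5.3,0],[-9.2,5.3,0],[-9.2,5.3,0]],"twist":[0,0,0,0,0,0,0,0,0,0,0,0],"claw":[-1,-1,-1,-1,-1,-1,-1,-1,-1,-1,-1,-1]}' 40
python3 - <<'E'
from h import *
w=snap("wrist","w4"); s=manip.sense(); print(s["force"],s["tcp_pos"])
E
```

```text
t: 4.22
tcp_pos: [0.6167, 0.0998, 0.1709]
tool_rot: [0.35, 0.614, -0.361, 0.608]
force: [-17.6, -13.6, 21.8]
finger_gap: 0.144
[-17.62869473 -14.11066694  21.30723363] [0.61665467 0.09977712 0.17085893]
```

View pics/w4.png

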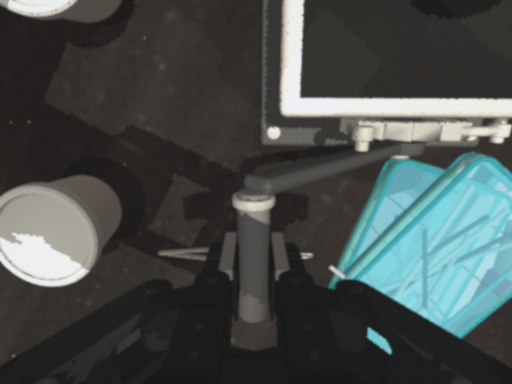

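```bash
python3 -m jog '{"linear":[[-0.6,0,0],[-1.2,0.4,0],[-1.2,0.4,0],[-1.2,0.4,0]],"twist":[0,0,0,0],"claw":[-1,-1,-1,-1]}' 40
python3 - <<'E'
from h import *
s=manip.sense(); print(s["force"],s["tcp_pos"], T([0,0,-P[2]],[s["force"]]), (T([0,0,-P[2]],[s["tcp_pos"]-[.6335,.2795,0]])))
t=snap("scene"); crop(t,200,330,120,280,4,"sc4")
E
```

```text
t: 4.6
tcp_pos: [0.6259, 0.105, 0.1812]
tool_rot: [0.355, 0.611, -0.357, 0.611]
force: [-4.8, -5.2, 5.9]
finger_gap: 0.144
[-4.7835257  -5.22873285  5.86437897] [0.62593501 0.10499034 0.18117846] [[-6.7377421  -2.19649646  5.86437897]] [[-0.09249139 -0.14817622  0.18117846]]
```

View pics/sc4.png

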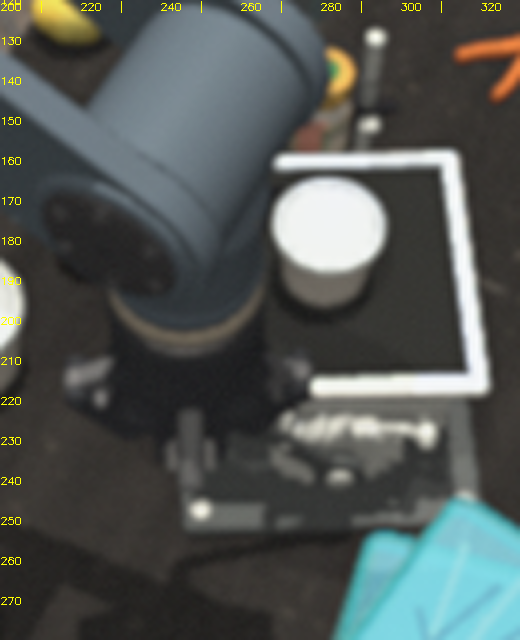

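```bash
python3 -m jog '{"linear":[[-0.3,0.35,0],[-0.3,0.35,0],[-0.3,0.35,0]],"twist":[0,0,0],"claw":[-1,-1,-1]}' 40
python3 - <<'E'
from h import *
s=manip.sense(); print(T([0,0,-P[2]],[s["force"]]), (T([0,0,-P[2]],[s["tcp_pos"]-[.6335,.2795,0]])))
E
```

```text
t: 4.9
tcp_pos: [0.626, 0.1051, 0.1814]
tool_rot: [0.352, 0.613, -0.359, 0.609]
force: [-6.8, -10.4, -2.3]
finger_gap: 0.142
[[-11.03993846  -5.72637441  -2.33007968]] [[-0.09241571 -0.14808364  0.18137013]]
```

```bash
python3 -m jog '{"linear":[[1.3,-1.5,0],[2.4,-2.6,0],[3.6,-3.5,0],[4.9,-4.3,0],[6.2,-4.9,0],[7.6,-5.5,0],[9.1,-5.9,0],[10.5,-6.1,0],[12.0,-6.2,0],[13.5,-6.1,0],[14.4,-6.0,0],[14.6,-6.0,0],[14.6,-6.0,0]],"twist":[0,0,0,0,0,0,0,0,0,0,0,0,0],"claw":[-1,-1,-1,-1,-1,-1,-1,-1,-1,-1,-1,-1,-1]}' 40
python3 - <<'E'
from h import *
s=manip.sense(); print(T([0,0,-P[2]],[s["force"]]), (T([0,0,-P[2]],[s["tcp_pos"]-[.6335,.2795,0]])))
t=snap("scene"); crop(t,200,330,120,280,4,"sc5")
E
```

```text
t: 5.98
tcp_pos: [0.5769, 0.0775, 0.0364]
tool_rot: [0.356, 0.611, -0.357, 0.61]
force: [-2.4, -7.3, 0.4]
finger_gap: 0.146
[[-5.67191191 -5.17691043  0.42242703]] [[-0.14873897 -0.1479772   0.0363952 ]]
```

View pics/sc5.png

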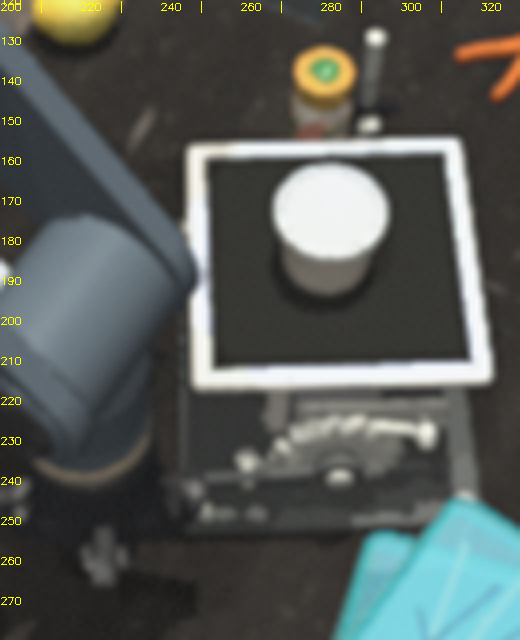

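```bash
python3 -m jog '{"linear":[[-1.5,-0.1,0],[-3.0,-0.1,0],[-4.5,0.0,0],[-5.9,0.35,0],[-7.4,0.8,0],[-8.75,1.4,0],[-10.1,2.1,0],[-11.3,3.0,0],[-12.4,4.0,0],[-13.5,5.0,0],[-14.2,6.0,0],[-14.2,6.0,0]],"twist":[0,0,0,0,0,0,0,0,0,0,0,0],"claw":[-1,-1,-1,-1,-1,-1,-1,-1,-1,-1,-1,-1]}' 40
python3 - <<'E'
from h import *
s=manip.sense(); print(T([0,0,-P[2]],[s["force"]]), (T([0,0,-P[2]],[s["tcp_pos"]-[.6335,.2795,0]])))
E
```

```text
t: 7.03
tcp_pos: [0.626, 0.105, 0.181]
tool_rot: [0.351, 0.613, -0.36, 0.609]
force: [-12.4, -11.0, 15.4]
finger_gap: 0.145
[[-16.18620996  -3.43248572  15.37945018]] [[-0.09244237 -0.1481429   0.18103223]]
```

```bash
python3 -m jog '{"linear":[[1.2,-1.5,0],[2.2,-2.6,0],[3.4,-3.5,0],[4.7,-4.3,0],[6.0,-4.9,0],[7.4,-5.5,0],[8.9,-5.9,0],[10.3,-6.1,0],[11.8,-6.2,0],[13.3,-6.1,0],[14.2,-6.0,0],[14.3,-6.0,0],[14.3,-6.0,0]],"twist":[0,0,0,0,0,0,0,0,0,0,0,0,0],"claw":[-1,-1,-1,-1,-1,-1,-1,-1,-1,-1,-1,-1,-1]}' 40
python3 - <<'E'
from h import *
s=manip.sense(); print(T([0,0,-P[2]],[s["force"]]), (T([0,0,-P[2]],[s["tcp_pos"]-[.6335,.2795,0]])))
t=snap("scene"); crop(t,230,330,120,240,5,"sc6"); w=snap("top");crop(w,190,310,110,230,5,"tc6")
E
```

```text
t: 8.12
tcp_pos: [0.5768, 0.0775, 0.0353]
tool_rot: [0.355, 0.612, -0.357, 0.61]
force: [-2.5, -6.1, -1.8]
finger_gap: 0.147
[[-5.15464801 -4.03887024 -1.83297257]] [[-0.14876083 -0.14794613  0.03529307]]
```

View pics/sc6.png

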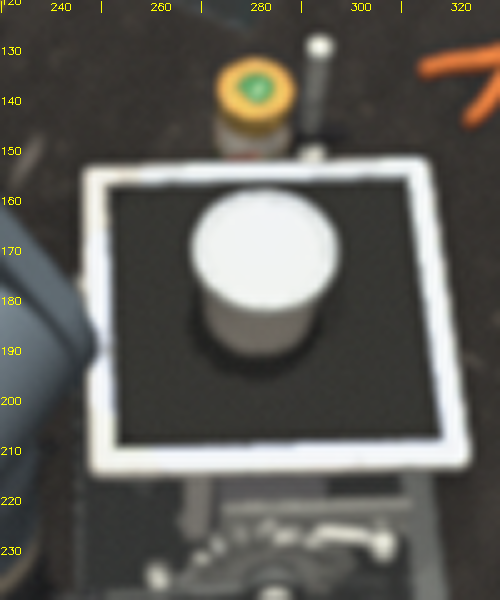

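View pics/tc6.png

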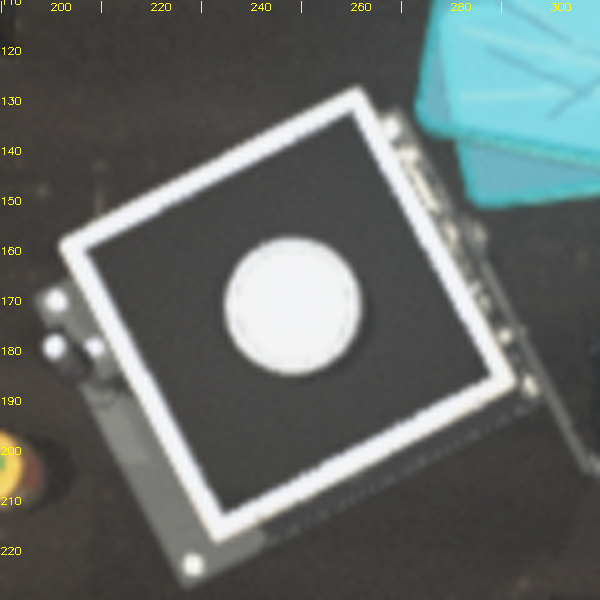

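```bash
python3 -m jog '{"linear":[[0,0,0],[0,0,0],[0,0,0],[-0.5,0,0],[-3,0,0],[-7,0,0],[-11,0,0],[-15,0,0],[-19,0,0],[-23,0,0],[-27,0,0],[-31,0,0],[-31,0,0]],"twist":[0,0,0,0,0,0,0,0,0,0,0,0,0],"claw":[-0.1,-0.1,-0.1,-0.1,-0.1,-0.1,-0.1,-0.1,-0.1,-0.1,-0.1,-0.1,-0.1]}' 40
python3 - <<'E'
from h import *
s,R=st(); print(s["q"].round(3),s["tcp_pos"])
w=snap("wrist","w7"); print(R.round(3))
E
```

```text
t: 9.3
tcp_pos: [0.5819, 0.0786, 0.3568]
tool_rot: [0.359, 0.605, -0.353, 0.617]
force: [0.8, -1.3, 0.6]
finger_gap: 0.449
[-5.600e-02  3.490e-01  1.377e+00  1.000e-03  1.396e+00 -5.720e-01] [0.58192673 0.07856786 0.35676443]
[[ 0.02   0.87   0.493]
 [-0.     0.493 -0.87 ]
 [-1.     0.017  0.01 ]]
```

View pics/w7.png

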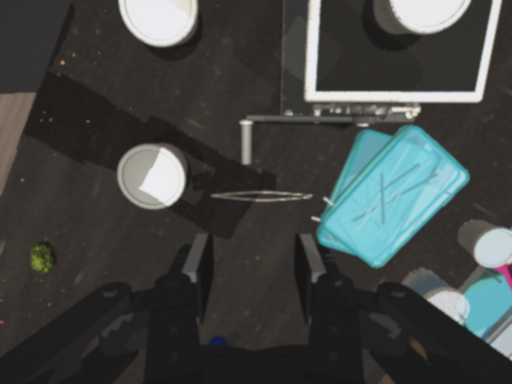

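```bash
python3 -m jog '{"linear":[[-30,34.8,19.7],[-30,34.8,19.7],[-30,34.8,19.7],[-30,34.8,19.7],[-30,34.8,19.7],[-30,34.8,19.7],[-30,34.8,19.7],[-30,34.8,19.7],[-30,34.8,19.7],[-30,34.8,19.7],[-30,34.8,19.7],[-30,34.8,19.7]],"twist":[0,0,0,0,0,0,0,0,0,0,0,0],"claw":[-0.1,-0.1,-0.1,-0.1,-0.1,-0.1,-0.1,-0.1,-0.1,-0.1,-0.1,-0.1]}'
python3 - <<'E'
from h import *
s,R=st(); print(s["q"].round(3),s["qd"].round(2),s["tcp_pos"]); print(R.round(3))
E
```

```text
t: 10.35
tcp_pos: [0.8079, 0.0685, 0.5275]
tool_rot: [0.362, 0.602, -0.35, 0.62]
force: [-1.2, -0.1, 0.2]
finger_gap: 0.453
[-0.054  0.761  0.218  0.005  2.133 -0.567] [-0.02 -0.02 -0.    0.    0.01 -0.02] [0.80792837 0.06850856 0.52751555]
[[ 0.03   0.87   0.492]
 [ 0.002  0.493 -0.87 ]
 [-1.     0.028  0.013]]
```

```bash
python3 -m jog '{"linear":[[0,35,20],[0,35,20],[0,35,20],[0,35,20]],"twist":[0,0,0,0],"claw":[-0.1,-0.1,-0.1,-0.1]}'
python3 - <<'E'
from h import *
s,R=st(); print(s["q"].round(3),s["qd"].round(2),s["tcp_pos"]); print(R.round(3))
E
```

```text
t: 10.68
tcp_pos: [0.8552, 0.06, 0.4642]
tool_rot: [0.367, 0.595, -0.345, 0.626]
force: [0.3, 0.4, -0.7]
finger_gap: 0.449
[-0.062  0.838  0.22   0.008  2.032 -0.573] [-0.02  0.2  -0.    0.   -0.19 -0.02] [0.85518986 0.06000004 0.46421472]
[[ 0.053  0.869  0.492]
 [ 0.004  0.492 -0.87 ]
 [-0.999  0.048  0.022]]
```

```bash
python3 -m jog '{"linear":[[-60,52,30],[-60,52,30],[-60,52,30],[-60,52,30],[-60,52,30],[-60,52,30],[-60,52,30],[-60,52,30],[-60,52,30],[-60,52,30]],"twist":[0,0,0,0,0,0,0,0,0,0],"claw":[-0.1,-0.1,-0.1,-0.1,-0.1,-0.1,-0.1,-0.1,-0.1,-0.1]}'
python3 - <<'E'
from h import *
s,R=st(); print(s["q"].round(3),s["qd"].round(2),s["tcp_pos"]); print(R.round(3))
E
```

```text
t: 11.52
tcp_pos: [0.8165, 0.0418, 0.5409]
tool_rot: [0.372, 0.586, -0.34, 0.635]
force: [-0.4, 0.2, 0.2]
finger_gap: 0.45
[-0.09   0.745  0.218  0.015  2.097 -0.597] [-0.02 -0.06  0.    0.    0.07 -0.02] [0.81646671 0.04181294 0.54094248]
[[ 0.082  0.867  0.491]
 [ 0.006  0.492 -0.87 ]
 [-0.997  0.074  0.036]]
```

```bash
cat >> h.py <<'E'
def pq():
    s,R=st(); print("q",s["q"].round(3),"tcp",s["tcp_pos"].round(3),"toolx",R[:,0].round(3),"t",round(s["t"],2))
E
python3 -m jog '{"linear":[[-60,52,30]],"twist":[0],"claw":[-0.1]}' >/dev/null
python3 -c "from h import *;pq()"
python3 -m jog '{"linear":[[-60,52,30]],"twist":[0],"claw":[-0.1]}' >/dev/null
python3 -c "from h import *;pq()"
python3 -m jog '{"linear":[[0,87,49]],"twist":[0],"claw":[-0.1]}' >/dev/null
python3 -c "from h import *;pq()"
python3 -m jog '{"linear":[[0,87,49]],"twist":[0],"claw":[-0.1]}' >/dev/null
python3 -c "from h import *;pq()"
```

```text
q [-0.093  0.733  0.22   0.019  2.087 -0.598] tcp [0.816 0.04  0.55 ] toolx [ 0.102  0.007 -0.995] t 11.6
q [-0.097  0.718  0.219  0.023  2.077 -0.599] tcp [0.815 0.038 0.563] toolx [ 0.128  0.008 -0.992] t 11.68
q [-0.097  0.727  0.218  0.026  2.04  -0.599] tcp [0.829 0.038 0.558] toolx [ 0.158  0.008 -0.987] t 11.77
q [-0.098  0.747  0.218  0.029  1.999 -0.598] tcp [0.847 0.036 0.543] toolx [ 0.178  0.009 -0.984] t 11.85
```

```bash
python3 -c "
from h import *
print(to_tool([-.187,.464,-.04]), to_tool([.76,.42,.5]))"
```

```text
[  1.05   6.18 -49.79] [-35.28  93.69   4.3 ]
```

```bash
python3 -m jog '{"linear":[[1,6.2,-49.8],[1,6.2,-49.8],[1,6.2,-49.8],[1,6.2,-49.8],[1,6.2,-49.8],[1,6.2,-49.8],[1,6.2,-49.8],[1,6.2,-49.8],[1,6.2,-49.8],[1,6.2,-49.8],[1,6.2,-49.8],[1,6.2,-49.8],[1,6.2,-49.8]],"twist":[0,0,0,0,0,0,0,0,0,0,0,0,0],"claw":[-0.1,-0.1,-0.1,-0.1,-0.1,-0.1,-0.1,-0.1,-0.1,-0.1,-0.1,-0.1,-0.1]}'
python3 -c "
from h import *
pq(); print(to_tool([.76,.42,.5]))"
for i in 1 ; do
python3 -m jog '{"linear":[[-35,94,4]],"twist":[0],"claw":[-0.1]}' >/dev/null
python3 -c "from h import *;pq()"
python3 -m jog '{"linear":[[-35,94,4]],"twist":[0],"claw":[-0.1]}' >/dev/null
python3 -c "from h import *;pq()"
python3 -m jog '{"linear":[[-35,94,4]],"twist":[0],"claw":[-0.1]}' >/dev/null
python3 -c "from h import *;pq()"
python3 -m jog '{"linear":[[-35,94,4]],"twist":[0],"claw":[-0.1]}' >/dev/null
python3 -c "from h import *;pq()"
done
```

```text
t: 12.93
tcp_pos: [0.6547, 0.5092, 0.4999]
tool_rot: [0.386, 0.561, -0.317, 0.66]
force: [-1.3, -0.1, 0.0]
finger_gap: 0.451
q [ 0.554  0.696  0.426 -0.079  1.865 -0.   ] tcp [0.655 0.509 0.5  ] toolx [ 0.169  0.016 -0.986] t 12.93
[-35.77  93.47   4.88]
q [ 0.547  0.767  0.273 -0.084  1.971 -0.014] tcp [0.673 0.513 0.504] toolx [ 0.15   0.001 -0.989] t 13.02
q [ 0.537  0.788  0.218 -0.082  1.96  -0.021] tcp [0.694 0.516 0.511] toolx [ 0.187  0.023 -0.982] t 13.1
q [ 0.528  0.783  0.219 -0.077  1.934 -0.026] tcp [0.703 0.514 0.516] toolx [ 0.211  0.039 -0.977] t 13.18
q [ 0.52   0.777  0.218 -0.073  1.91  -0.03 ] tcp [0.712 0.512 0.523] toolx [ 0.236  0.056 -0.97 ] t 13.27
```

```bash
python3 -m jog '{"linear":[[-30,94,0]],"twist":[0],"claw":[-0.1]}' >/dev/null
python3 -m jog '{"linear":[[-30,94,0]],"twist":[0],"claw":[-0.1]}' >/dev/null
python3 -m jog '{"linear":[[-30,94,0]],"twist":[0],"claw":[-0.1]}' >/dev/null
python3 -m jog '{"linear":[[-30,94,0]],"twist":[0],"claw":[-0.1]}' >/dev/null
python3 -c "from h import *;pq()"
python3 -m jog '{"linear":[[-20,94,0]],"twist":[0],"claw":[-0.1]}' >/dev/null
python3 -m jog '{"linear":[[-20,94,0]],"twist":[0],"claw":[-0.1]}' >/dev/null
python3 -m jog '{"linear":[[-20,94,0]],"twist":[0],"claw":[-0.1]}' >/dev/null
python3 -m jog '{"linear":[[-20,94,0]],"twist":[0],"claw":[-0.1]}' >/dev/null
python3 -c "from h import *;pq(); print(st()[1].round(3))"
```

```text
q [ 0.504  0.767  0.219 -0.055  1.815 -0.041] tcp [0.739 0.516 0.539] toolx [ 0.317  0.114 -0.941] t 13.6
q [ 0.491  0.764  0.219 -0.038  1.715 -0.051] tcp [0.767 0.523 0.553] toolx [ 0.395  0.169 -0.903] t 13.93
[[ 0.395  0.775  0.492]
 [ 0.169  0.466 -0.869]
 [-0.903  0.426  0.053]]
```

```bash
python3 -m jog '{"linear":[[-15,94,0]],"twist":[0],"claw":[-0.1]}' >/dev/null
python3 -m jog '{"linear":[[-15,94,0]],"twist":[0],"claw":[-0.1]}' >/dev/null
python3 -m jog '{"linear":[[-15,94,0]],"twist":[0],"claw":[-0.1]}' >/dev/null
python3 -m jog '{"linear":[[-15,94,0]],"twist":[0],"claw":[-0.1]}' >/dev/null
python3 -m jog '{"linear":[[-5,94,0]],"twist":[0],"claw":[-0.1]}' >/dev/null
python3 -m jog '{"linear":[[-5,94,0]],"twist":[0],"claw":[-0.1]}' >/dev/null
python3 -m jog '{"linear":[[-5,94,0]],"twist":[0],"claw":[-0.1]}' >/dev/null
python3 -m jog '{"linear":[[-5,94,0]],"twist":[0],"claw":[-0.1]}' >/dev/null
python3 -c "from h import *;pq(); print(st()[1].round(3))"
python3 -m jog '{"linear":[[0,94,0]],"twist":[0],"claw":[-0.1]}' >/dev/null
python3 -m jog '{"linear":[[0,94,0]],"twist":[0],"claw":[-0.1]}' >/dev/null
python3 -m jog '{"linear":[[0,94,0]],"twist":[0],"claw":[-0.1]}' >/dev/null
python3 -m jog '{"linear":[[0,94,0]],"twist":[0],"claw":[-0.1]}' >/dev/null
python3 -m jog '{"linear":[[0,94,0]],"twist":[0],"claw":[-0.1]}' >/dev/null
python3 -m jog '{"linear":[[0,94,0]],"twist":[0],"claw":[-0.1]}' >/dev/null
python3 -m jog '{"linear":[[0,94,0]],"twist":[0],"claw":[-0.1]}' >/dev/null
python3 -m jog '{"linear":[[0,94,0]],"twist":[0],"claw":[-0.1]}' >/dev/null
python3 -c "from h import *;pq(); print(st()[1].round(3))"
```

```text
q [ 0.469  0.75   0.219 -0.003  1.52  -0.068] tcp [0.814 0.536 0.596] toolx [ 0.543  0.272 -0.795] t 14.6
[[ 0.543  0.677  0.498]
 [ 0.272  0.419 -0.866]
 [-0.795  0.605  0.044]]
q [ 0.452  0.717  0.219  0.033  1.346 -0.085] tcp [0.842 0.543 0.664] toolx [ 0.667  0.36  -0.652] t 15.27
[[ 0.667  0.55   0.503]
 [ 0.36   0.353 -0.864]
 [-0.652  0.757  0.038]]
```

```bash
python3 -m jog '{"linear":[[5,94,0]],"twist":[0],"claw":[-0.1]}' >/dev/null
python3 -m jog '{"linear":[[5,94,0]],"twist":[0],"claw":[-0.1]}' >/dev/null
python3 -m jog '{"linear":[[5,94,0]],"twist":[0],"claw":[-0.1]}' >/dev/null
python3 -m jog '{"linear":[[5,94,0]],"twist":[0],"claw":[-0.1]}' >/dev/null
python3 -c "
from h import *;pq(); print(st()[1].round(3))
s=manip.sense()
# camera viewing spot: left of lift, look at pointer
w=snap('wrist','w8'); C=-np.array(w['R']).T@w['t']; print(C-s['tcp_pos'], np.array(w['R'])[2])
print(st()[1].T@(C-s['tcp_pos']))"
```

```text
q [ 0.446  0.693  0.219  0.05   1.27  -0.092] tcp [0.847 0.543 0.706] toolx [ 0.718  0.396 -0.573] t 15.6
[[ 0.718  0.48   0.505]
 [ 0.396  0.315 -0.863]
 [-0.573  0.819  0.036]]
[-0.14035521  0.0059818   0.0785478 ] [ 0.83205851  0.13361394 -0.53835485]
[-0.14339919 -0.00039948 -0.0730865 ]
```

View pics/w8.png

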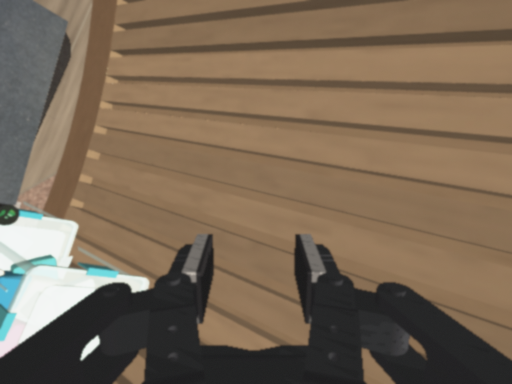

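```bash
python3 -c "
from h import *
s=manip.sense(); g=T(P,[-.10,.086,.22])[0]; print(g,to_tool(g-s['tcp_pos']))"
```

```text
[0.50412041 0.3051305  0.22      ] [ -6.23 -63.95   1.48]
```

```bash
python3 -m jog '{"linear":[[-6.2,-64,1.5],[-6.2,-64,1.5],[-6.2,-64,1.5],[-6.2,-64,1.5],[-6.2,-64,1.5],[-6.2,-64,1.5],[-6.2,-64,1.5],[-6.2,-64,1.5],[-6.2,-64,1.5],[-6.2,-64,1.5],[-6.2,-64,1.5],[-6.2,-64,1.5],[-6.2,-64,1.5],[-6.2,-64,1.5],[-6.2,-64,1.5],[-6.2,-64,1.5],[-6.2,-64,1.5],[-6.2,-64,1.5]],"twist":[0,0,0,0,0,0,0,0,0,0,0,0,0,0,0,0,0,0],"claw":[-1,-1,-1,-1,-1,-1,-1,-1,-1,-1,-1,-1,-1,-1,-1,-1,-1,-1]}'
python3 - <<'E'
from h import *
pq()
w=snap("wrist"); np.savez("v1",R=w["R"],t=w["t"],camera_matrix=w["camera_matrix"],pixels=w["pixels"])
cv2.imwrite("pics/w9.png",cv2.rotate(w["pixels"][:,:,::-1],cv2.ROTATE_90_COUNTERCLOCKWISE))
for z in (.15,.154,.16): print(proj(w,T(P,[[.03,.094,z],[.03,.09,z],[-.09,.09,z],[.09,.09,z]])).round(1).tolist())
E
```

```text
t: 17.15
tcp_pos: [0.5751, 0.3694, 0.3266]
tool_rot: [0.586, 0.381, -0.021, 0.715]
force: [-0.6, -0.1, -0.1]
finger_gap: 0.0
q [ 0.338  0.332  1.915  1.932  0.169 -2.076] tcp [0.575 0.369 0.327] toolx [ 0.708  0.416 -0.57 ] t 17.15
[[111.8, 191.2], [112.2, 195.6], [-75.2, 240.3], [165.8, 182.8]]
[[114.6, 192.1], [114.9, 196.5], [-73.2, 242.2], [168.5, 183.5]]
[[118.7, 193.4], [119.1, 197.9], [-70.2, 245.0], [172.5, 184.6]]
```

View pics/w9.png

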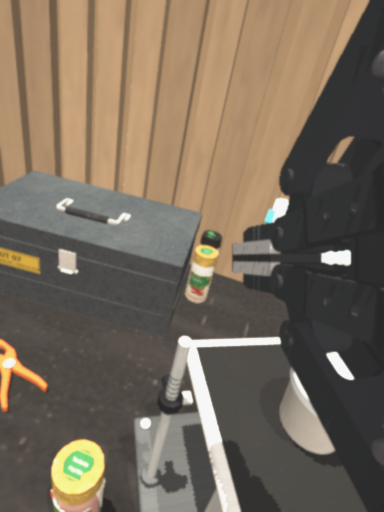

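Run:
```python
import numpy as np,cv2
d=np.load("v1.npz"); im=cv2.rotate(d["pixels"][:,:,::-1],cv2.ROTATE_90_COUNTERCLOCKWISE)
c=im[330:430,140:260]; cv2.imwrite("pics/w9c.png",cv2.resize(c,None,fx=6,fy=6,interpolation=cv2.INTER_CUBIC))
```

```text
(no output)
```

View pics/w9c.png

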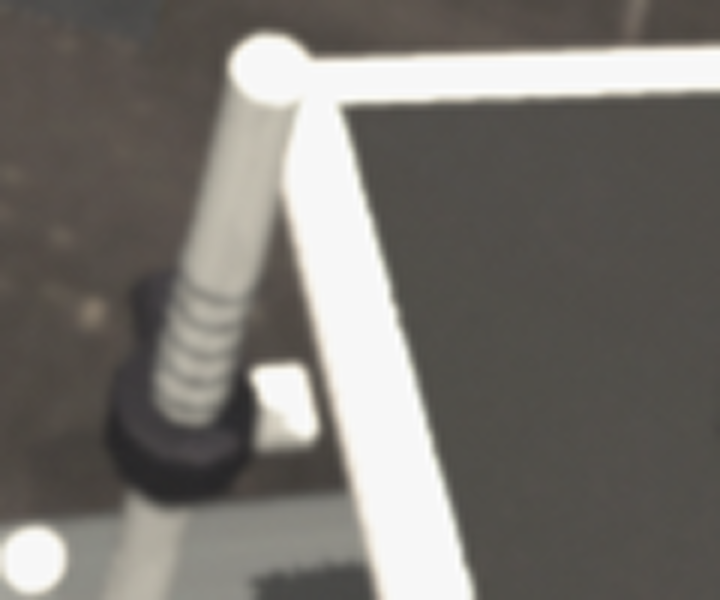

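Run:
```python
from h import *
w=dict(np.load("v1.npz"))
def uv(px,py): return np.array([511-(330+(py-2.5)/6),140+(px-2.5)/6])
off=uv(270,68)-proj(w,T(P,[.03,.112,.227]))[0]; print("post off",off)
for z in (.15,.155,.16,.165): print(z,(proj(w,T(P,[.03,.094,z]))[0]+off).round(1))
print("tip top edge mid",uv(310,398))
l=np.array([uv(285,200),uv(380,600)])
for z in (.150,.155,.16,.165):
    pr=proj(w,T(P,[[.06,.09,z],[-.0,.09,z]]))+off
    print(z,[(q[1]-np.interp(q[0],l[::-1,0],l[::-1,1])).round(2) for q in pr], pr.round(1).tolist())
```

```text
post off [-1.72406814 -2.82665229]
0.15 [110.1 188.4]
0.155 [113.5 189.5]
0.16 [117.  190.6]
0.165 [120.5 191.7]
tip top edge mid [115.08333333 191.25      ]
0.15 [np.float64(-3.27), np.float64(-2.0)] [[139.3, 185.9], [76.4, 200.9]]
0.155 [np.float64(-1.48), np.float64(-0.69)] [[142.7, 186.9], [79.7, 202.2]]
0.16 [np.float64(0.33), np.float64(1.06)] [[146.2, 187.9], [83.2, 203.6]]
0.165 [np.float64(1.8), np.float64(3.26)] [[149.7, 188.9], [86.6, 204.9]]
```

Run:
```python
from h import *
t=snap("top","top5")
for u,v in ((354.5,232),(285,258)):
    for z in (.07,.09):
        a=atz(t,u,v,z); b=atz(t,u+16.5,v,z); print(a.round(3), np.hypot(*(a-b)[:2]).round(3), T([0,0,-P[2]],[a-[P[0],P[1],0]]).round(3))
crop(t,180,380,110,280,3,"tc7")
pq()
```

```text
[ 0.483 -0.022  0.07 ] 0.046 [[-0.279 -0.188  0.07 ]]
[ 0.483 -0.017  0.09 ] 0.045 [[-0.277 -0.184  0.09 ]]
[0.405 0.171 0.07 ] 0.046 [[-0.252  0.018  0.07 ]]
[0.407 0.173 0.09 ] 0.045 [[-0.25   0.019  0.09 ]]
q [ 0.338  0.333  1.918  1.925  0.169 -2.067] tcp [0.574 0.369 0.324] toolx [ 0.705  0.415 -0.575] t 17.25
```

View pics/tc7.png

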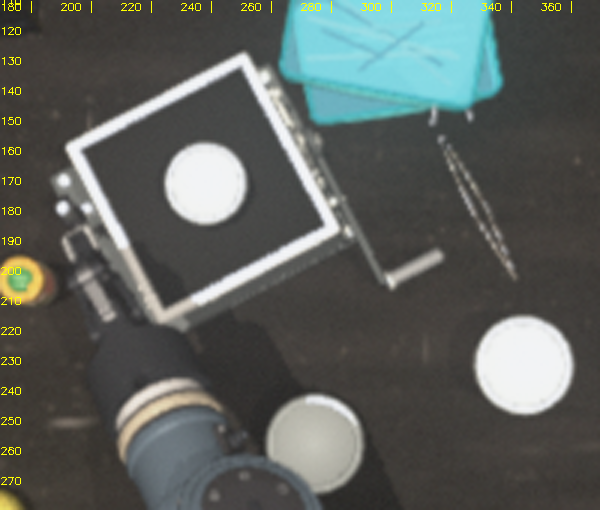

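```bash
python3 -c "
from h import *
s=manip.sense(); g=T(P,[-.24,-.155,.24])[0]; print(g,to_tool(g-s['tcp_pos']))"
```

```text
[0.50089672 0.02643603 0.24      ] [-14.49 -21.12  25.3 ]
```

```bash
python3 -m jog '{"linear":[[-14.5,-21,25.3],[-14.5,-21,25.3],[-14.5,-21,25.3],[-14.5,-21,25.3],[-14.5,-21,25.3],[-14.5,-21,25.3],[-14.5,-21,25.3],[-14.5,-21,25.3],[-14.5,-21,25.3],[-14.5,-21,25.3],[-14.5,-21,25.3],[-14.5,-21,25.3],[-14.5,-21,25.3],[-14.5,-21,25.3],[-14.5,-21,25.3],[-14.5,-21,25.3],[-14.5,-21,25.3],[-14.5,-21,25.3],[-14.5,-21,25.3],[-14.5,-21,25.3]],"twist":[1.57,1.57,1.57,1.57,1.57,1.57,1.57,1.57,1.57,1.57,1.57,1.57,1.57,1.57,1.57,1.57,1.57,1.57,1.57,1.57],"claw":[-1,-1,-1,-1,-1,-1,-1,-1,-1,-1,-1,-1,-1,-1,-1,-1,-1,-1,-1,-1]}'
python3 -c "
from h import *
pq(); print(st()[1].round(3))
s=manip.sense(); g=T(P,[-.24,-.155,.24])[0]; print(g,to_tool(g-s['tcp_pos']))"
```

```text
t: 18.92
tcp_pos: [0.5038, 0.0277, 0.2423]
tool_rot: [0.919, 0.255, -0.286, 0.092]
force: [0.1, -0.5, -0.6]
finger_gap: -0.001
q [-0.682  0.401  2.311  1.599  0.878 -1.067] tcp [0.504 0.028 0.242] toolx [ 0.707  0.417 -0.572] t 18.92
[[ 0.707  0.522 -0.478]
 [ 0.417 -0.853 -0.315]
 [-0.572  0.023 -0.82 ]]
[0.50089672 0.02643603 0.24      ] [-0.12 -0.05  0.37]
```

```bash
python3 -c "
from h import *
s=manip.sense(); g=T(P,[-.139,-.143,.21])[0]; print(g,to_tool(g-s['tcp_pos']))"
```

```text
[0.58290392 0.08660097 0.21      ] [ 9.89 -0.97 -2.99]
```

```bash
python3 -m jog '{"linear":[[5,-0.5,-1.5],[9.9,-1,-3],[9.9,-1,-3],[9.9,-1,-3],[9.9,-1,-3],[9.9,-1,-3],[9.9,-1,-3],[9.9,-1,-3],[9.9,-1,-3],[9.9,-1,-3],[9.9,-1,-3],[9.9,-1,-3],[9.9,-1,-3],[9.9,-1,-3],[9.9,-1,-3]],"twist":[0.125,0.25,0.375,0.5,0.625,0.75,0.875,1.0,1.125,1.25,1.375,1.5,1.57,1.57,1.57],"claw":[0,0,1,1,1,1,1,1,1,1,1,1,1,1,1]}'
python3 - <<'E'
from h import *
pq(); s,R=st(); print(R.round(3))
print(T([0,0,-P[2]],[s["tcp_pos"]-[P[0],P[1],0]]))
print(to_tool(T(P,[-.139,-.143,.080])[0]-s["tcp_pos"]))
w=snap("wrist","w10")
for q in (.9,1.047): print(proj(w,[grip_pt(q,.03),grip_pt(q),grip_pt(q,-.03)]).round(0).tolist())
snap("scene","s10")
E
```

```text
t: 20.17
tcp_pos: [0.5828, 0.0869, 0.21]
tool_rot: [0.716, -0.021, -0.382, -0.584]
force: [-0.7, -0.4, 0.2]
finger_gap: 1.0
q [-0.399  0.526  2.177  1.866  0.759  0.488] tcp [0.583 0.087 0.21 ] toolx [ 0.707  0.417 -0.572] t 20.17
[[ 0.707 -0.477 -0.523]
 [ 0.417 -0.317  0.852]
 [-0.572 -0.82  -0.025]]
[[-0.13892258 -0.14272977  0.21001684]]
[ 7.43 10.67  0.3 ]
[[415.0, 241.0], [424.0, 201.0], [433.0, 157.0]]
[[430.0, 233.0], [438.0, 195.0], [447.0, 154.0]]
```

View pics/w10.png

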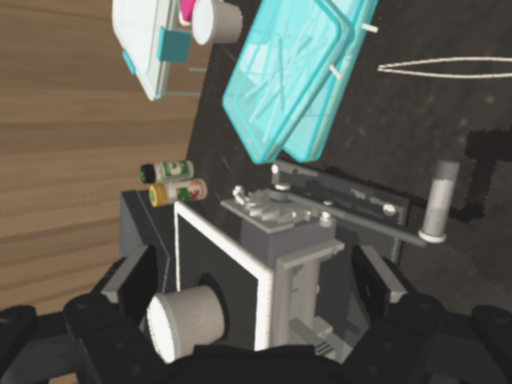

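View pics/s10.png

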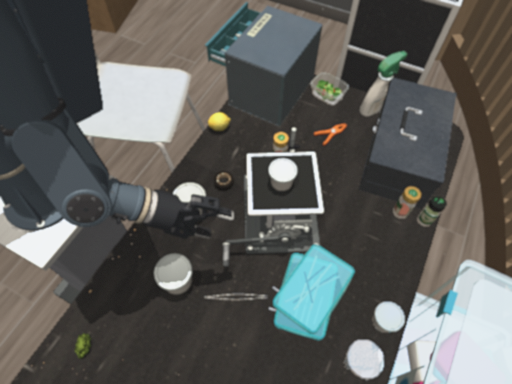

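```bash
python3 -m jog '{"linear":[[1.8,2.6,0],[3.7,5.3,0],[5.5,8,0],[7.4,10.7,0.1],[7.4,10.7,0.1],[8.6,10.7,0.1],[9.8,10.7,0.1],[10.9,10.7,0.1],[10.9,10.7,0.1]],"twist":[0,0,0,0,0,0,0,0,0],"claw":[1,1,1,1,1,1,1,1,1]}'
python3 - <<'E'
from h import *
pq(); s,R=st(); print(s["force"])
print(T([0,0,-P[2]],[s["tcp_pos"]-[P[0],P[1],0]]))
w=snap("wrist","w11")
snap("scene","s11")
E
```

```text
t: 21.02
tcp_pos: [0.6109, 0.1002, 0.061]
tool_rot: [0.717, -0.019, -0.381, -0.584]
force: [0.0, -1.3, 0.6]
finger_gap: 1.0
q [-0.339  0.923  2.141  2.226  0.917  0.041] tcp [0.611 0.1   0.061] toolx [ 0.709  0.417 -0.569] t 21.02
[ 0.01012096 -1.29857584  0.55913625]
[[-0.10798051 -0.14496475  0.06101843]]
```

View pics/w11.png

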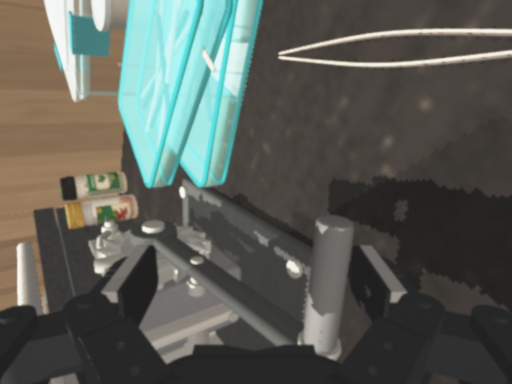

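View pics/s11.png

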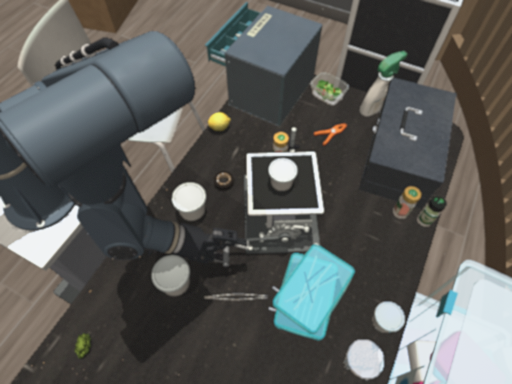

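```bash
python3 -m jog '{"linear":[[-0.5,-0.9,0],[-1,-1.75,0],[-1.8,-3,0],[-2.5,-4.3,0],[-3.1,-5.7,0],[-3.55,-7.1,0],[-3.8,-8.6,0],[-4,-10.1,0],[-3.95,-11.6,0],[-3.85,-13.1,0],[-3.6,-14.3,0],[-3.35,-15.4,0],[-3.35,-15.4,0]],"twist":[0,0,0,0,0,0,0,0,0,0,0,0,0],"claw":[1,1,1,1,1,1,1,1,1,1,1,1,1]}'
python3 - <<'E'
from h import *
pq(); s,R=st(); print(T([0,0,-P[2]],[s["force"]]))
print(T([0,0,-P[2]],[s["tcp_pos"]-[P[0],P[1],0]]))
w=snap("wrist","w12")
for q in (0,.1): print(proj(w,[grip_pt(q,.03),grip_pt(q),grip_pt(q,-.03)]).round(0).tolist())
E
```

```text
t: 22.2
tcp_pos: [0.6576, 0.134, 0.2071]
tool_rot: [0.716, -0.021, -0.382, -0.584]
force: [-0.9, -0.8, 0.6]
finger_gap: 1.001
q [-0.226  0.573  1.999  1.902  0.639  0.638] tcp [0.658 0.134 0.207] toolx [ 0.707  0.415 -0.572] t 22.2
[[-1.16699578 -0.24253817  0.62752688]]
[[-0.05060864 -0.13848428  0.20714629]]
[[332.0, 324.0], [340.0, 261.0], [350.0, 189.0]]
[[369.0, 331.0], [380.0, 267.0], [393.0, 193.0]]
```

View pics/w12.png

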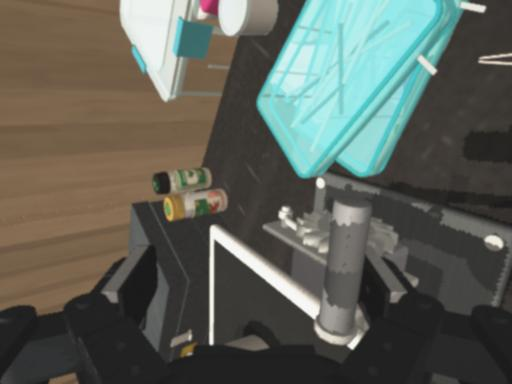

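```bash
python3 -m jog '{"linear":[[0.2,-0.4,-0.4],[0.3,-0.8,-0.4],[0.3,-0.8,-0.4]],"twist":[0,0,0],"claw":[1,1,1]}'
python3 - <<'E'
from h import *
s,R=st(); print(T([0,0,-P[2]],[s["force"]]))
print(T([0,0,-P[2]],[s["tcp_pos"]-[P[0],P[1],0]]))
w=snap("wrist","w12")
for q in (0,.1): print(proj(w,[grip_pt(q,.03),grip_pt(q),grip_pt(q,-.03)]).round(0).tolist())
crop(w,240,440,150,350,4,"w12c")
E
```

```text
t: 22.5
tcp_pos: [0.6611, 0.1331, 0.2058]
tool_rot: [0.714, -0.027, -0.386, -0.583]
force: [-9.8, -5.7, -5.3]
finger_gap: 0.996
[[-11.34295513  -0.14351947  -5.27880576]]
[[-0.04807895 -0.14104094  0.20575372]]
[[334.0, 332.0], [343.0, 269.0], [352.0, 197.0]]
[[372.0, 339.0], [383.0, 275.0], [396.0, 202.0]]
```

View pics/w12c.png

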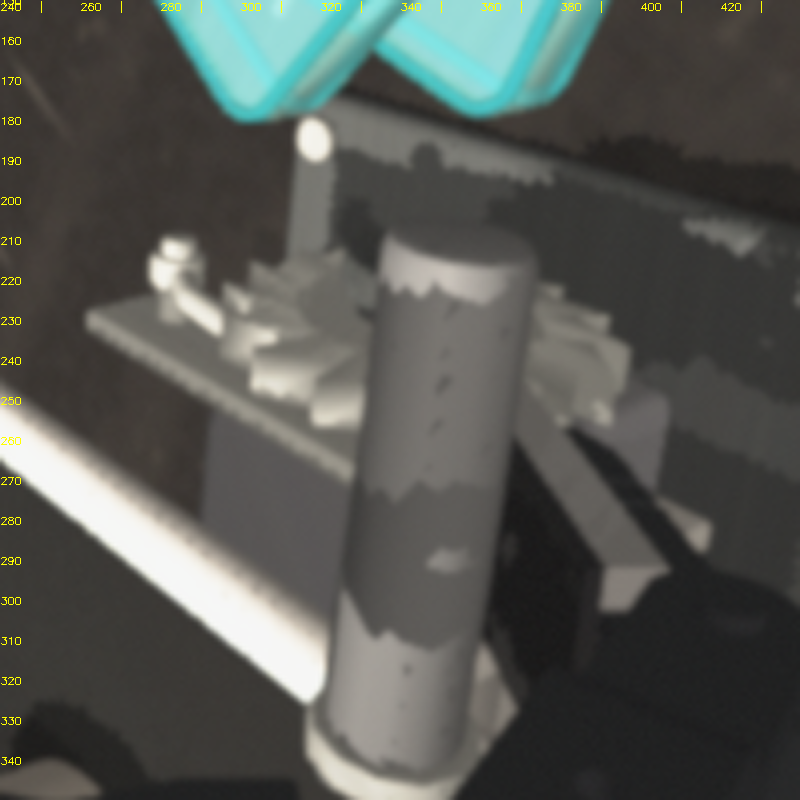

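```bash
python3 -m jog '{"linear":[[-0.3,1.2,0.1],[-0.6,2.4,0.1],[-0.8,3.7,0.1],[-0.8,3.7,0.1],[-0.8,3.7,0.1],[-0.8,3.7,0.1],[-0.8,3.7,0.1],[-0.8,3.7,0.1],[-0.8,3.7,0.1],[-0.8,3.7,0.1],[-0.8,3.7,0.1]],"twist":[0,0,0,0,0,0,0,0,0,0,0],"claw":[1,1,1,-1,-1,-1,-1,-1,-1,-1,-1]}' 40
python3 - <<'E'
from h import *
s,R=st(); print(T([0,0,-P[2]],[s["force"]]),s["finger_gap"])
print(T([0,0,-P[2]],[s["tcp_pos"]-[P[0],P[1],0]]))
w=snap("wrist","w13")
for q in (0,.1,.2): print(proj(w,[grip_pt(q,.03),grip_pt(q),grip_pt(q,-.03)]).round(0).tolist())
E
```

```text
t: 23.47
tcp_pos: [0.6395, 0.1181, 0.1805]
tool_rot: [0.714, -0.028, -0.385, -0.584]
force: [-5.5, -6.2, -7.7]
finger_gap: 0.149
[[-7.79930741 -2.71284607 -7.71763714]] 0.14942091933866528
[[-0.07420948 -0.14343588  0.18050978]]
[[249.0, 324.0], [252.0, 263.0], [254.0, 194.0]]
[[283.0, 330.0], [288.0, 269.0], [293.0, 198.0]]
[[318.0, 335.0], [326.0, 273.0], [334.0, 201.0]]
```

View pics/w13.png

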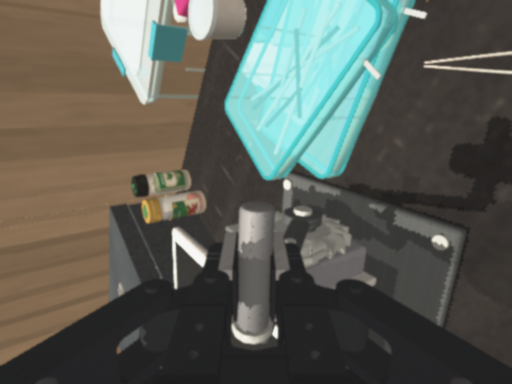

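```bash
python3 -m jog '{"linear":[[-0.4,1.45,0],[-0.6,2.9,0],[-0.65,4.4,0],[-0.6,5.9,0],[-0.4,7.4,0],[0,8.85,0],[0.25,9.5,0],[0.25,9.5,0]],"twist":[0,0,0,0,0,0,0,0],"claw":[-1,-1,-1,-1,-1,-1,-1,-1]}' 40
python3 - <<'E'
from h import *
s,R=st(); print(T([0,0,-P[2]],[s["force"]]),s["finger_gap"])
print(T([0,0,-P[2]],[s["tcp_pos"]-[P[0],P[1],0]]))
t=snap("scene"); crop(t,230,330,120,240,5,"sc14")
E
```

```text
t: 24.18
tcp_pos: [0.5963, 0.0934, 0.1041]
tool_rot: [0.713, -0.021, -0.385, -0.586]
force: [-4.5, 3.2, -0.2]
finger_gap: 0.145
[[-2.31978791  4.938492   -0.17484047]] 0.14455562019688442
[[-0.12397513 -0.14365628  0.10406998]]
```

View pics/sc14.png

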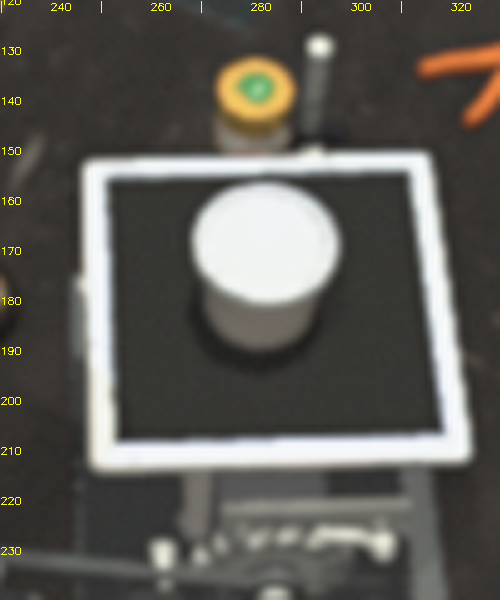

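```bash
python3 -m jog '{"linear":[[-0.4,-1,0],[-0.7,-2.2,0],[-0.85,-3.6,0],[-0.85,-3.6,0],[-0.85,-3.6,0],[-0.85,-3.6,0],[-0.85,-3.6,0],[-3,-3.6,0],[-6,-3.6,0],[-10,-3.6,0],[-14,-3.6,0],[-14,-3.6,0]],"twist":[0,0,0,0,0,0,0,0,0,0,0,0],"claw":[-1,-1,-1,-1,0,0,0,0,0,0,0,0]}' 40
python3 - <<'E'
from h import *
s,R=st();pq()
print(T([0,0,-P[2]],[s["tcp_pos"]-[P[0],P[1],0]]))
t=snap("scene"); crop(t,230,330,120,240,5,"sc15")
snap("wrist","w15")
E
```

```text
t: 25.23
tcp_pos: [0.5146, 0.0414, 0.2168]
tool_rot: [0.715, -0.023, -0.38, -0.586]
force: [0.8, 0.6, 1.0]
finger_gap: 0.501
q [-0.62   0.487  2.324  1.749  0.863  0.37 ] tcp [0.515 0.041 0.217] toolx [ 0.71   0.412 -0.571] t 25.23
[[-0.2206541  -0.1487132   0.21677101]]
```

View pics/sc15.png

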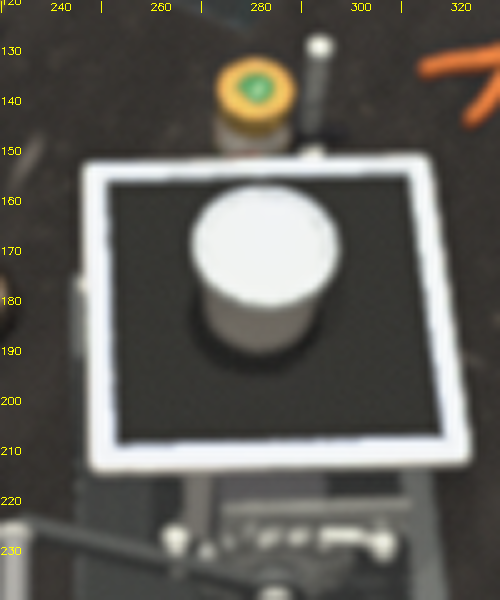

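View pics/w15.png

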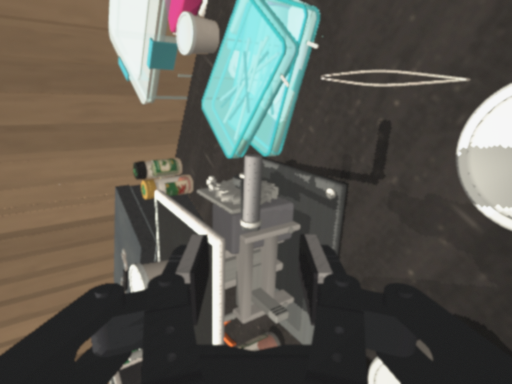

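Run:
```python
from h import *
s=snap("scene")
def prof(name,k,u0,v0):
    im=cv2.imread(f"pics/{name}.png",0).astype(float)
    out=[]
    for u in (265,275,295,305):
        c=im[:,int((u-u0)*k)]; n=len(c)
        a=int((200-v0)*k); b=min(n,int((225-v0)*k)); seg=c[a:b]
        m=seg>160; y=np.arange(a,b)[m]; out.append(round(y.mean()/k+v0,2))
        # far rim
    f=[]
    for u in (265,270):
        c=im[:,int((u-u0)*k)]
        a=int((147-v0)*k); b=int((164-v0)*k); seg=c[a:b]; y=np.arange(a,b)[seg>175]; f.append(round(y.mean()/k+v0,2) if len(y) else None)
    print(name,out,f)
prof("sc1",4,210,120);prof("sc4",4,200,120);prof("sc5",4,200,120);prof("sc6",5,230,120);prof("sc14",5,230,120);prof("sc15",5,230,120)
for z in (.135,.147,.159,.165,.171): print(z,proj(s,T(P,[[-.03,-.086,z],[.03,-.086,z]])).round(2).tolist(),proj(s,T(P,[[-.03,.086,z]])).round(2).tolist())
```

```text
sc1 [np.float64(217.12), np.float64(217.0), np.float64(216.88), np.float64(216.12)] [np.float64(160.5), np.float64(160.25)]
sc4 [np.float64(nan), np.float64(nan), np.float64(216.38), np.float64(216.12)] [None, np.float64(160.5)]
sc5 [np.float64(214.38), np.float64(214.12), np.float64(214.25), np.float64(213.25)] [np.float64(157.12), np.float64(157.12)]
sc6 [np.float64(212.0), np.float64(211.9), np.float64(211.3), np.float64(211.1)] [np.float64(154.5), np.float64(154.4)]
sc14 [np.float64(211.0), np.float64(210.8), np.float64(210.2), np.float64(209.9)] [np.float64(153.2), np.float64(154.44)]
sc15 [np.float64(211.4), np.float64(211.2), np.float64(210.7), np.float64(210.3)] [np.float64(153.9), np.float64(153.7)]
0.135 [[272.33, 216.92], [296.98, 216.16]] [[268.53, 159.4]]
0.147 [[272.52, 214.61], [297.44, 213.85]] [[268.67, 156.73]]
0.159 [[272.72, 212.25], [297.91, 211.48]] [[268.81, 154.01]]
0.165 [[272.82, 211.05], [298.14, 210.28]] [[268.88, 152.63]]
0.171 [[272.92, 209.84], [298.38, 209.07]] [[268.95, 151.23]]<stdin>:9: RuntimeWarning: Mean of empty slice.
  ret = ret.dtype.type(ret / rcount)
```

```bash
python3 -c "
from h import *
s=manip.sense(); g=T(P,[-.11,.12,.185])[0]; print(g,to_tool(g-s['tcp_pos']))
g=T(P,[-.2,0,.26])[0]; print(g,to_tool(g-s['tcp_pos']))
t=snap('top'); print(T([0,0,-P[2]],[atz(t,188,204,.106)-[P[0],P[1],0]]))"
```

```text
[0.4786787  0.32980274 0.185     ] [10.83 -4.69 26.62]
[0.45941191 0.18104525 0.26      ] [-0.99 -5.25 14.73]
[[0.00468827 0.18459426 0.106     ]]
```

```bash
python3 -m jog '{"linear":[[0,-2,3.7],[-0.5,-3.5,7.4],[-0.8,-4.5,11],[-1,-5.2,14.7],[2,-5,18],[5,-5,22],[8,-5,25],[10.8,-4.7,26.6],[10.8,-4.7,26.6],[10.8,-4.7,26.6],[10.8,-4.7,26.6],[10.8,-4.7,26.6],[10.8,-4.7,26.6],[10.8,-4.7,26.6],[10.8,-4.7,26.6],[10.8,-4.7,26.6]],"twist":[-0.12,-0.24,-0.36,-0.48,-0.6,-0.72,-0.84,-0.96,-1.08,-1.2,-1.32,-1.44,-1.57,-1.57,-1.57,-1.57],"claw":[-1,-1,-1,-1,-1,-1,-1,-1,-1,-1,-1,-1,-1,-1,-1,-1]}' 40
python3 - <<'E'
from h import *
s,R=st();pq(); print(R.round(3))
print(T([0,0,-P[2]],[s["tcp_pos"]-[P[0],P[1],0]]))
w=snap("wrist","w16"); np.savez("v2",R=w["R"],t=w["t"],camera_matrix=w["camera_matrix"],pixels=w["pixels"])
print(proj(w,T(P,[[.03,.094,.16],[.03,.09,.16],[.03,.112,.227],[-.09,.09,.165]])).round(1).tolist())
E
```

```text
t: 26.77
tcp_pos: [0.4767, 0.3323, 0.1843]
tool_rot: [0.919, 0.256, -0.286, 0.091]
force: [-0.3, -0.2, 0.3]
finger_gap: -0.001
q [ 0.328  0.592  2.285  2.878  0.704 -1.514] tcp [0.477 0.332 0.184] toolx [ 0.705  0.418 -0.573] t 26.77
[[ 0.705  0.523 -0.479]
 [ 0.418 -0.852 -0.314]
 [-0.573  0.021 -0.82 ]]
[[-0.11050345  0.12310978  0.18428438]]
[[295.9, 107.7], [300.8, 107.9], [280.7, 21.7], [313.5, 233.7]]
```

View pics/w16.png

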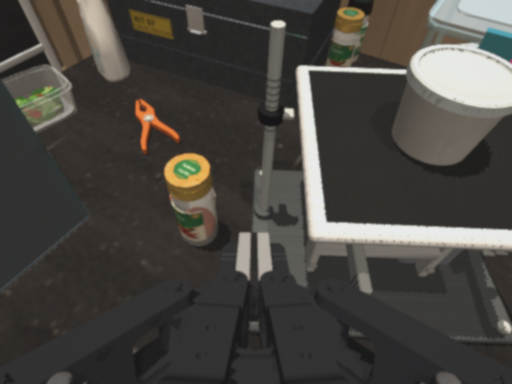

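Run:
```python
from h import *
w=dict(np.load("v2.npz"))
crop(w,262,332,60,160,8 and 6,"w16c")
off=np.array([278,24])-proj(w,T(P,[.03,.112,.227]))[0]
def f(x,y,z): return proj(w,T(P,[x,y,z]))[0].round(1).tolist()
for z in (.15,.155,.16,.165,.17): print(z,"tip",f(.03,.094,z),"rim far",f(.09,.09,z),"rim30",f(.03,.09,z),"near",f(-.09,.09,z))
print(off)
```

```text
0.15 tip [294.4, 117.5] rim far [296.0, 76.6] rim30 [299.2, 117.7] near [309.4, 246.6]
0.155 tip [295.1, 112.7] rim far [296.6, 71.8] rim30 [300.0, 112.9] near [310.7, 242.5]
0.16 tip [295.9, 107.7] rim far [297.3, 66.9] rim30 [300.8, 107.9] near [312.1, 238.2]
0.165 tip [296.7, 102.5] rim far [298.0, 61.9] rim30 [301.7, 102.7] near [313.5, 233.7]
0.17 tip [297.5, 97.2] rim far [298.7, 56.7] rim30 [302.6, 97.4] near [315.0, 229.0]
[-2.74704213  2.29084339]
```

View pics/w16c.png

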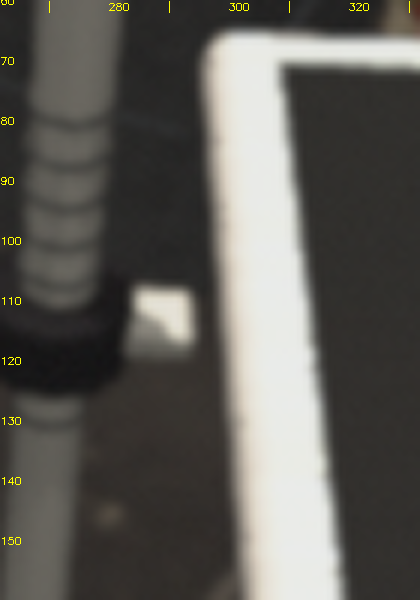

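```bash
python3 -c "
from h import *
s=manip.sense(); g=T(P,[-.135,.068,.113])[0]; print(g,to_tool(g-s['tcp_pos']))"
```

```text
[0.48251593 0.272233   0.113     ] [2.   5.24 7.46]
```

```bash
python3 -m jog '{"linear":[[-1,1.3,1.9],[0,2.6,3.7],[1,4,5.6],[2,5.2,7.5],[2,5.2,7.5],[2,5.2,7.5]],"twist":[0,0,0,0,0,0],"claw":[-1,-1,-1,-1,-1,-1]}' 40
python3 - <<'E'
from h import *
s,R=st();pq()
print(T([0,0,-P[2]],[s["tcp_pos"]-[P[0],P[1],0]]))
w=snap("wrist","w17"); np.savez("v3",R=w["R"],t=w["t"],camera_matrix=w["camera_matrix"],pixels=w["pixels"])
for y in (.028,.0325,.037): print(proj(w,T(P,[[-.088,y,.085],[-.088,y,.065],[-.04,y,.075]])).round(1).tolist())
E
```

```text
t: 27.32
tcp_pos: [0.4824, 0.2709, 0.1117]
tool_rot: [0.919, 0.255, -0.287, 0.091]
force: [-0.5, -0.1, 0.0]
finger_gap: -0.003
q [ 0.13   0.855  2.389  2.764  1.054 -1.642] tcp [0.482 0.271 0.112] toolx [ 0.705  0.416 -0.574] t 27.32
[[-0.13574499  0.06683374  0.11167327]]
[[317.1, 202.6], [312.0, 219.9], [309.1, 158.7]]
[[310.0, 202.3], [305.4, 219.6], [303.1, 158.5]]
[[302.9, 202.1], [298.8, 219.4], [297.1, 158.2]]
```

View pics/w17.png

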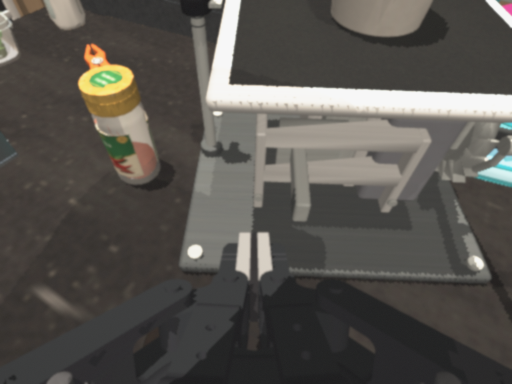

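Run:
```python
from h import *
w=dict(np.load("v3.npz"))
crop(w,225,425,95,270,4,"w17c")
```

```text
(no output)
```

View pics/w17c.png

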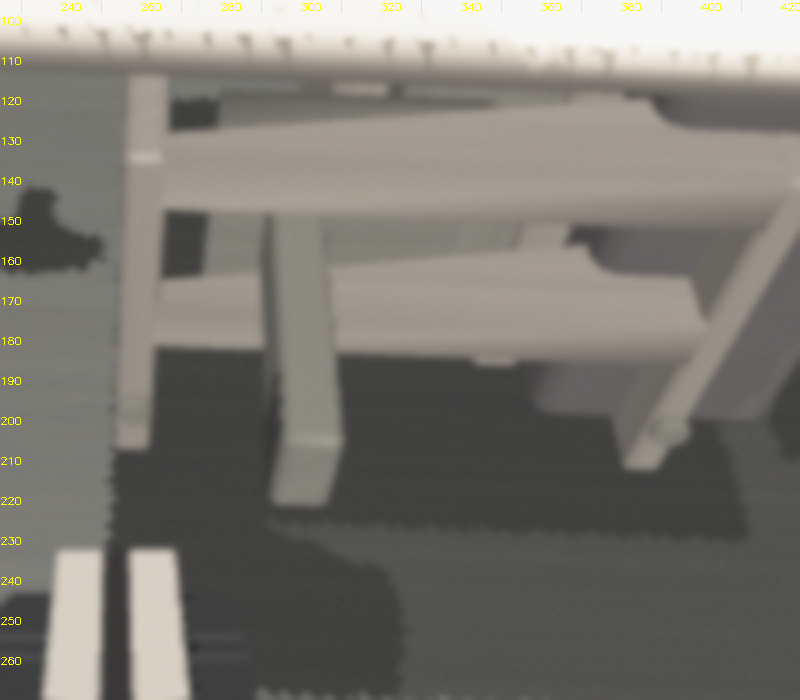

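```bash
python3 -c "
from h import *
s=manip.sense(); g=T(P,[-.073,.064,.068])[0]; print(g,to_tool(g-s['tcp_pos']))
print('lift -y in tool',to_tool(T([0,0,P[2]],[0,-.01,0])[0]), 'push dir',to_tool(T([0,0,P[2]],[.00167,-.01,0])[0]))"
```

```text
[0.53845233 0.29927221 0.068     ] [7.72 0.47 0.16]
lift -y in tool [-0.02  1.    0.04] push dir [ 0.12  1.   -0.06]
```

```bash
python3 -m jog '{"linear":[[2,0.1,0],[4,0.2,0.1],[6,0.3,0.1],[7.7,0.4,0.15],[7.7,0.4,0.15],[7.7,0.4,0.15]],"twist":[0,0,0,0,0,0],"claw":[-1,-1,-1,-1,-1,-1]}' 40
python3 - <<'E'
from h import *
s,R=st();pq(); print(s["force"])
print(T([0,0,-P[2]],[s["tcp_pos"]-[P[0],P[1],0]]))
w=snap("wrist","w18"); crop(w,200,380,120,300,4,"w18c"); snap("scene","s18")
E
```

```text
t: 27.87
tcp_pos: [0.5381, 0.301, 0.071]
tool_rot: [0.92, 0.256, -0.284, 0.092]
force: [-0.1, -0.6, 0.4]
finger_gap: 0.001
q [ 0.192  0.916  2.217  2.797  0.958 -1.596] tcp [0.538 0.301 0.071] toolx [ 0.708  0.419 -0.569] t 27.87
[-0.13308147 -0.63501064  0.38124573]
[[-0.07241742  0.06569391  0.07095344]]
```

View pics/w18c.png

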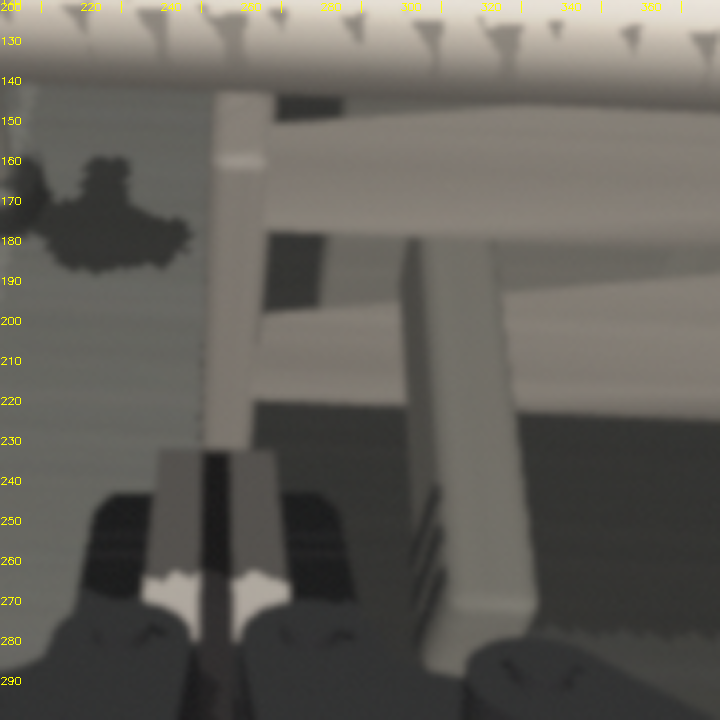

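View pics/s18.png

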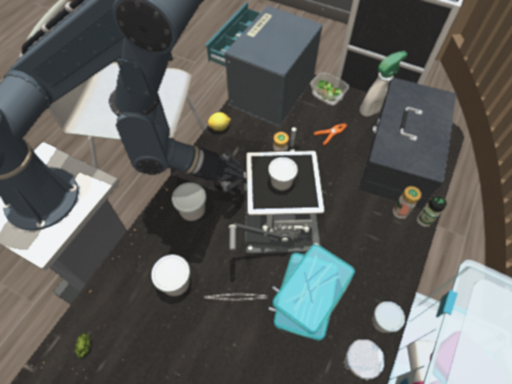

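```bash
python3 -m jog '{"linear":[[0.05,0.5,0],[0.1,1.0,0],[0.15,1.5,-0.05],[0.2,1.9,-0.1],[0.25,2.3,-0.1],[0.25,2.3,-0.1]],"twist":[0,0,0,0,0,0],"claw":[-1,-1,-1,-1,-1,-1]}' 40
cat >> h.py <<'E'
def lf():
    s,R=st(); print("F",T([0,0,-P[2]],[s["force"]]).round(1),"p",T([0,0,-P[2]],[s["tcp_pos"]-[P[0],P[1],0]]).round(4))
E
python3 -c "
from h import *
lf()"
```

```text
t: 28.47
tcp_pos: [0.5532, 0.2801, 0.0684]
tool_rot: [0.919, 0.254, -0.285, 0.091]
force: [-0.6, 0.1, 0.0]
finger_gap: 0.002
F [[-0.5  0.4  0. ]] p [[-0.0696  0.0401  0.0684]]
```

```bash
python3 -c "
from h import *
w=snap('wrist','w19')"
```

```text
(no output)
```

View pics/w19.png

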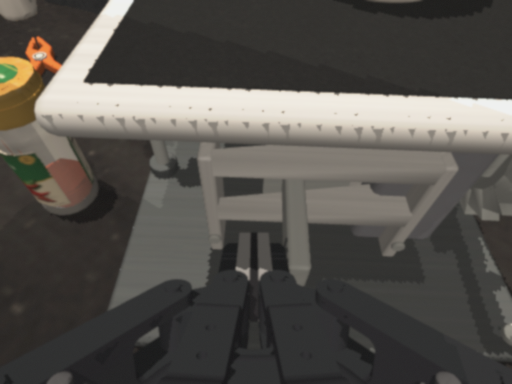

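```bash
python3 -m jog '{"linear":[[0.05,0.4,0],[0.1,0.8,-0.05],[0.15,1.2,-0.07],[0.2,1.6,-0.1],[0.2,1.6,-0.1]],"twist":[0,0,0,0,0],"claw":[-1,-1,-1,-1,-1]}' 40
python3 -c "
from h import *
lf();snap('wrist','w20')"
```

```text
t: 28.93
tcp_pos: [0.5612, 0.2696, 0.0681]
tool_rot: [0.918, 0.257, -0.286, 0.092]
force: [-5.4, 5.0, 1.5]
finger_gap: 0.001
F [[-2.3  7.   1.5]] p [[-0.0678  0.027   0.0681]]
```

View pics/w20.png

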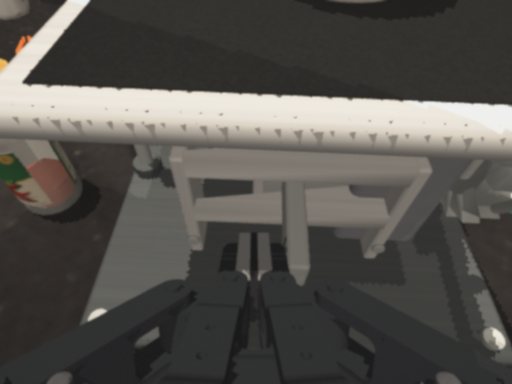

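```bash
python3 -m jog '{"linear":[[0.05,0.4,0],[0.1,0.8,-0.05],[0.15,1.2,-0.07],[0.15,1.2,-0.07]],"twist":[0,0,0,0],"claw":[-1,-1,-1,-1]}' 40
python3 -c "
from h import *
lf()"
```

```text
t: 29.32
tcp_pos: [0.5629, 0.266, 0.0678]
tool_rot: [0.915, 0.266, -0.287, 0.094]
force: [-13.0, 21.0, 1.6]
finger_gap: -0.001
F [[-1.  24.7  1.6]] p [[-0.068   0.023   0.0678]]
```

```bash
python3 -m jog '{"linear":[[0.03,0.2,0],[0.06,0.4,0],[0.06,0.4,0],[0.06,0.4,0]],"twist":[0,0,0,0],"claw":[-1,-1,-1,-1]}' 40
python3 -c "
from h import *
lf();snap('wrist','w21');s=snap('scene','s21')"
```

```text
t: 29.65
tcp_pos: [0.5631, 0.2655, 0.0678]
tool_rot: [0.914, 0.27, -0.287, 0.095]
force: [-16.7, 26.2, 4.4]
finger_gap: 0.004
F [[-1.6 31.   4.4]] p [[-0.0681  0.0225  0.0678]]
```

View pics/w21.png

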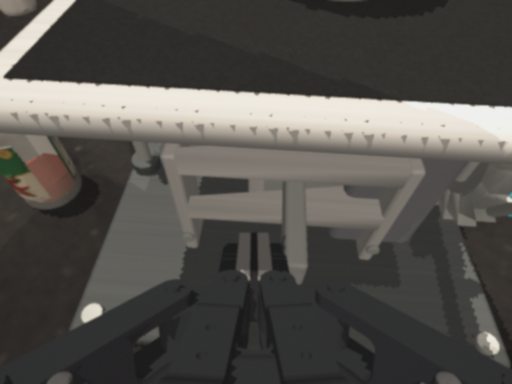

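```bash
python3 -m jog '{"linear":[[0,-0.8,0],[0,-1.6,0],[-0.1,-2.6,0],[-0.1,-3.2,0],[-2,-3.2,0],[-5,-3.2,0],[-8,-3.2,0],[-12,-3.2,0],[-12,-3.2,0]],"twist":[0,0,0,0,0,0,0,0,0],"claw":[-1,-1,-1,-1,-1,-1,-1,-1,-1]}' 40
python3 -c "
from h import *
lf();w=snap('wrist','w22');s=snap('scene'); crop(s,230,330,120,240,5,'sc22')
for y in (.0,.005,.01,.0345): print(proj(w,T(P,[[-.078-.01+.167*(.0345-y),y,.085]])).round(1).tolist())"
```

```text
t: 30.5
tcp_pos: [0.4799, 0.234, 0.1393]
tool_rot: [0.92, 0.253, -0.284, 0.092]
force: [0.5, -0.4, 0.5]
finger_gap: 0.003
F [[ 0.2 -0.6  0.5]] p [[-0.1561  0.036   0.1393]]
[[303.2, 196.7]]
[[296.6, 197.3]]
[[290.0, 197.9]]
[[257.1, 201.0]]
```

View pics/w22.png

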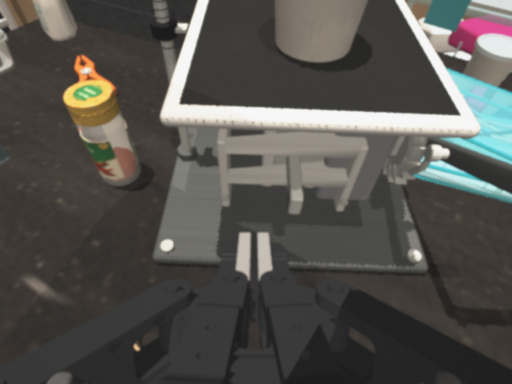

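View pics/sc22.png

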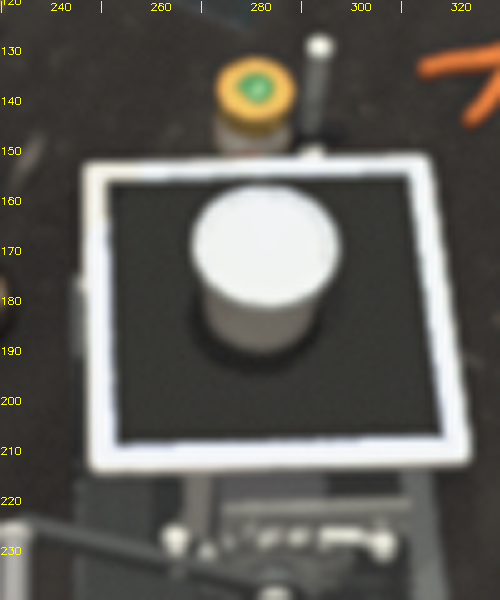

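```bash
python3 -c "
from h import *
w=snap('wrist'); crop(w,140,240,0,120,5,'w23')
f=lambda x,y,z: proj(w,T(P,[x,y,z]))[0].round(1).tolist()
print(f(.03,.094,.16),f(.03,.094,.155),f(-.09,.09,.165),f(.03,.09,.165),f(-.09,-.09,.165))"
```

```text
[190.1, 16.6] [190.9, 23.1] [162.6, 108.2] [194.5, 10.0] [495.4, 121.3]
```

View pics/w23.png

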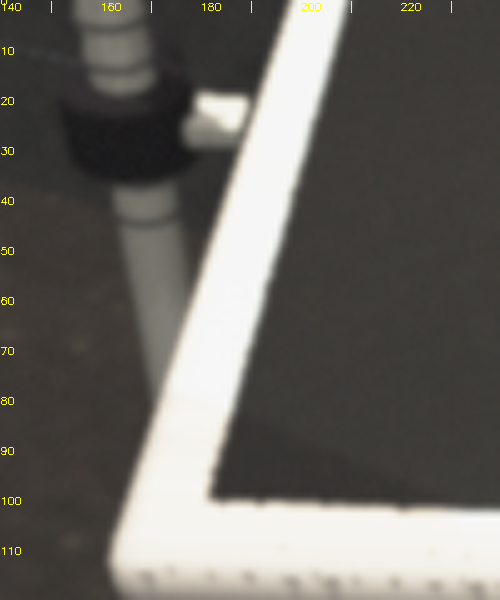

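```bash
python3 -c "
from h import *
lf(); print(manip.sign_off())"
```

```text
F [[-0.6 -0.3 -0.7]] p [[-0.1569  0.0382  0.1365]]
the job is handed in; nothing more can be done
None
```

The platform is up five notches, the thumb wedge is jammed against the column, and the job is handed in. My level checks against the pointer disagree by a few millimetres. The robot's clock stood at about 30.6 s, with the robot in free air and the force reading near 0 N.

**Pumping:** I gripped the lever for two full strokes, then one half stroke for the fifth notch. After that I turned the lever back so the platform rested on its pawl. The scene camera puts the platform's top about 165 mm up, which is a rise of 30 mm.

**Tilting the tool:** the moves only allow a turn about the tool's own axis. I got about 55° of tilt by commanding poses just out of reach, one row at a time.

**Wedge:** I pushed the tab in -y with closed fingers. It slid about 30 mm, then stopped hard, and I pressed to about 31 N. After I let go and backed off, the tab was still where I had left it, at y of about 3 mm. I had no way to measure the force it now puts on the column.

**Level with the pointer:** all the estimates are inside the ±5 mm limit:

| Camera view | Platform edge relative to pointer |
|---|---|
| First view, taken at four notches, carried up to five | about -1 mm |
| Close view at five notches | about +2 mm |
| Last look before handing in | about +4 mm, little margin |

If the last figure is right, four notches would have been slightly nearer, and the platform cannot be let down.

**Pot and surroundings:** in the last picture the pot stood upright in the middle of the platform. I never touched the pointer, and the bystanders looked undisturbed in the pictures, though I did not measure them.

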